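# Open the spares case by lifting its sliding lid over the stop lip

### The arm

A 7-joint arm with a two-finger parallel gripper is mounted at the origin on the work surface. World frame = base frame: x ahead of the robot, y to its left, z up, the work surface at z = 0. Lengths are in m, angles in rad, forces in N, time in s.
With the tool pointing down it reaches from about 0.4 to 0.875 m from the base axis. Payload 19.3 kg.
Tool frame: the origin (TCP) lies midway between the tips of the shut fingers; the grasp point (between the pads) lies 19 mm behind it (bot.tcp_to_grasp is the distance from the TCP to the grasp point, in m); z points along the fingers, y is the direction in which the jaws open and shut (so a half turn about z gives the same grasp; the last joint's range is limited). The gripper opens to 85 mm and grips with 20 to 120 N. Pads are 22 mm wide; open, the fingers measure 114 mm over their backs; the gripper's body (76 mm by 85 mm) begins 54 mm behind the grasp point. The pads swing forward as they close: fully open they stand 13 mm farther back than shut.
Start: joints at [1.157, 0.521, -0.036, 1.599, 0.021, 1.021, -0.113], TCP at [0.211, -0.588, 0.231] pointing down, gripper open.
Joint ranges: [-2.91, 2.91], [-0.3, 2.13], [-1.5, 1.42], [0.17, 2.43], [-1.26, 4.41], [0.16, 1.93], [-2.52, 2.52]. Speed limits (rad/s): [1.89, 1.89, 2.39, 2.39, 3.01, 3.01, 3.01].

### API

Orientations are given as [roll, pitch, yaw] about the fixed x, y, z axes, in that order (R = Rz(yaw) Ry(pitch) Rx(roll)).
In Python, from workcell import bot gives the robot as it stands. The module is installed in compiled form; this text tells all that it offers.
- The arm moves only by the tool drive_tool, never from a script. Its argument "series" is a list of rows, each a list of 5 numbers: the opening in per cent of the stroke, from 0 (shut) to 100 (fully open), then the shift along the world's x, y, z in m, then the turn about the world's z in rad. A call has 1 to 12 rows; each row shifts and turns the pose as measured when the row begins; what a row does not reach is not made up. A row lasts 1/10 s, in which the tool goes at most 50 mm and 8.59 degrees, less where a joint would pass 70% of its speed; a pose out of reach is approached as far as the arm can. A call with a gripper value outside its range is refused whole. The fingers move at their own pace and stop on an object; "newtons" is the grip in N (left out, the last holds). Time passes only in rows, so rows that do not move let the fingers close. It gives the time, the measured TCP pose, the force and the opening at its end, in the units of the state.
- bot.observe(): the state, without advancing time (a new reading comes with each control period).
- bot.grab_frame(name): name is "side" or "top"; returns the picture (480x640x3 uint8, red, green, blue); there is no depth.
- bot.camera_info(name): a dict with "fx", "fy", "cx", "cy" (pixels), "k1" (the pictures are not rectified: a ray, as slopes to the right and down, at radius r is drawn at 1 + k1 r^2 times it, then the intrinsics apply), "cam_to_world" (4x4, takes a point from camera to world coordinates). Camera axes: x right, y down, z forward; pixel columns grow to the right and rows downward; lengths in m; the calibration is good to about 2 mm. A picture is of the moment at which its call begins. camera_info takes no time and is no camera call.
- bot.job_done(): hands the job in, once; it reports no verdict.
Trained networks look in the newest picture that a camera, given by its name, has taken for a name from the list of things; names that differ only in an ending like _2 or _b are one class to them, and where a whole thing is asked for, a point or a joint stands for the part that bears it (a point fixed in the world has none). Each returns a list of dicts, best first, with "conf" (0 to 1); they miss things now and then, are a little off and sometimes report something else, mostly with a low value. They report only what shows in the picture. A call takes as long as a camera call. They do not tell look-alikes from the thing itself.
- bot.masks_of(camera, target): "mask" (480x640 bool, what is visible of it) and "point" ([column, row] in pixels, amid what is visible of it).
The state is a dict: "clock": time; "qpos": joint angles; "qd": joint speeds; "joint_efforts": joint torques, N m; "position": TCP position; "tool_rot": TCP orientation; "force": force on the tool from outside, world axes, zero at the start; "moment": the same for the moment, N m; "grip_width": finger opening in m.
Only numpy, scipy, OpenCV 4.12 (cv2) and the standard library are available. Lean on these libraries where they do the work, as an engineer would, in place of code of your own. Each camera call takes 0.05 s, during which the arm holds its last target.

### The job

Open the spares case on the streaming desk: lift the ridged end of its sliding lid over the stop lip, draw the lid out by a good third of its length (not past half) and let go, so that it rests on the lip by itself. Then take it afresh, carry it off and lay it flat in the lid rest, between the raised ends, and let go. Do not force the lid in its grooves, do not drop it, and leave the other things on the desk where they are.

Things in the scene. Friction and masses are not known exactly. Their poses are not given: they have to be found in the camera images.
- case: Spares case, black, fixed, 177 x 81 x 64.5 mm (its x, y, z); origin under its centre on the desk, z up. The lid slides out towards its -x end (the front, roughly towards the robot). Side walls, 67 mm apart at the lid, and the rear wall rise to z = 64.5 mm, 8.5 mm above the lid's top, so a closed lid cannot be gripped by its edges.
- case_ledge (a point): Centre of the case at the height of the two ledges the closed lid lies on (case z = 50 mm); axes as the case's. The closed lid is centred here, with 1.5 mm play all round. Drawn part way out, it rests tilted on lip and ledges; drawn out by more than 80 mm it has left the overhangs and tips over the lip if not held.
- case_overhang (a point): Middle between the two overhangs (case x = 40, y = 0, z = 60.5 mm, their undersides). Each is 6 mm wide and covers a long edge of the lid over the case's rear half only (x = 0 to 80 mm): the lid can rise 4.5 mm there. Over the front half it is open above. A lid kept level or tilted more than 0.056 rad jams under them (it can rock a little between the fingers).
- case_lip (a point): Middle of the top of the stop lip, the front wall's upper edge (case x = -81.5 to -88 mm, z = 55 mm): 5 mm above the ledges, 1 mm below the lid's top. The closed lid cannot slide out until its front end is raised more than 5 mm, by tilting it 0.035 to 0.055 rad with its rear edge (case x = 80 mm) kept down on the ledges.
- lid_center (a point): Centre of the lid plate (half-way up it). Grey plastic plate 160 x 64 x 6 mm (x, y, z), loose, 0.1 to 0.2 kg; x along its length, the ridge at the -x end, z up out of its top.
- lid_ridge (a point): Centre of the lid's pull ridge: bar 10 mm (along the lid) x 40 mm (across) x 14 mm high on the lid's top, 73 mm from the lid's centre towards -x, 10 mm above it. Pinch it along the lid's x. It is the only hold on the closed lid, but the lid cannot be laid in the rest by it (a finger would meet the raised end): for that grip the two long edges, 64 mm apart, outside the case.
- rest: Lid rest, black, fixed to the desk: block 190 mm long (x) x 50 mm wide x 14 mm high, with a raised end 10 mm thick, 64 mm wide and 40 mm high over the desk at each end; 170 mm between the ends. Origin under its centre on the desk, z up. The lid lies flat on the block along its x, either way round, overhanging it by 7 mm at each side.
- rest_floor (a point): Middle of the rest's upper face, 14 mm above the desk; axes as the rest's.
- lid: The lid itself (see lid_center), origin in the middle of its underside.
- mouse: Bystander: black computer mouse 100 x 58 x 33 mm, origin under its centre.
- adapter: Bystander: black mains adapter block 75 x 45 x 30 mm, origin under its centre.
- mug: Bystander: white mug, 76 mm across, 90 mm high, origin under its centre.
- radio: Bystander: black hand radio lying down, 110 x 55 x 32 mm with a 70 mm aerial, origin under its centre.
- driver: Bystander: screwdriver 180 mm long lying on the desk, along its x.
- stick: Bystander: white modem stick 76 x 28 x 11 mm, origin under its centre.
Things that resemble listed ones, but are neither listed nor needed, are in the scene too. Of the things like the lid, leave any that is brown; of the rest the smaller one is meant.

How it is judged:
By the outcome, as a careful person would: the job done as asked, in the order asked, and still so for the second after the job is handed in, with the robot touching nothing.
It also fails if it takes over 50 s, if anything falls off the work surface, if the arm or the gripper's body presses on something with over 40 N, if the wrist force passes 120 N, or if a joint passes its speed limit or range.

## Working session

There is one attempt and no reset: what is moved stays moved. The work goes in short steps, Python scripts to look and compute and a tool call to move; the robot and the scene stay as the last step left them, time stands still between calls to the robot, and variables do not carry over. Pictures are saved under pics/ and viewed, and the job is handed in when it is done.

Besides the shell and the picture viewer there is one more tool, called after "Request:" as name(argument=value, ...), one argument or row to a line, values as JSON. drive_tool: Moves the arm, as the interface text tells. Its arguments: {"type":"object","properties":{"series":{"type":"array","items":{"type":"array","items":{"type":"number"}}},"newtons":{"type":"number"}},"required":["series"]}

```bash
mkdir -p pics; ls; python3 - <<'E'
from workcell import bot
import cv2,json
s=bot.observe(); print(s)
for n in("side","top"):
    im=bot.grab_frame(n); cv2.imwrite(f"pics/{n}0.png",im[:,:,::-1])
    print(n,bot.camera_info(n))
print(bot.tcp_to_grasp)
E
```

```text
pics
{'clock': 0.0, 'qpos': array([ 1.156789  ,  0.52203949, -0.03631752,  1.60000475,  0.02118917,
        1.02111985, -0.11277432]), 'qd': array([-0.0022673 ,  0.0005307 ,  0.00023157,  0.00023209, -0.00138715,
        0.00039679,  0.00052181]), 'joint_efforts': array([-1.56027894e-03, -9.27111125e+01,  1.97931938e+00, -3.69940138e+01,
        1.78863649e-02,  8.16744257e-03,  1.77174320e-05]), 'position': array([ 0.21051554, -0.58811009,  0.23071114]), 'tool_rot': array([-3.14040864e+00,  8.14161539e-05,  3.43808796e-01]), 'force': array([-0.47822549,  0.30213802,  0.03988121]), 'moment': array([-0.00262445,  0.03203535,  0.03581379]), 'grip_width': 0.085514273440433}
side {'fx': 434.717575649173, 'fy': 434.717575649173, 'cx': 320.74371053012067, 'cy': 247.09451498336907, 'k1': -0.07700926632794061, 'cam_to_world': array([[-0.84113885, -0.32954871,  0.42881591,  0.09917553],
       [-0.54036022,  0.54477441, -0.64127348,  0.6545782 ],
       [-0.02227709, -0.7711151 , -0.63630593,  0.7413408 ],
       [ 0.        ,  0.        ,  0.        ,  1.        ]])}
top {'fx': 599.9913221173025, 'fy': 599.9913221173025, 'cx': 313.9053648418226, 'cy': 232.60696543529468, 'k1': 0.0005062087529865923, 'cam_to_world': array([[-0.00276947, -0.98365644,  0.18003426,  0.25906096],
       [-0.99999484,  0.00243081, -0.00210169, -0.00428839],
       [ 0.00162971, -0.18003915, -0.9836581 ,  1.57180113],
       [ 0.        ,  0.        ,  0.        ,  1.        ]])}
0.0187
```

View pics/side0.png

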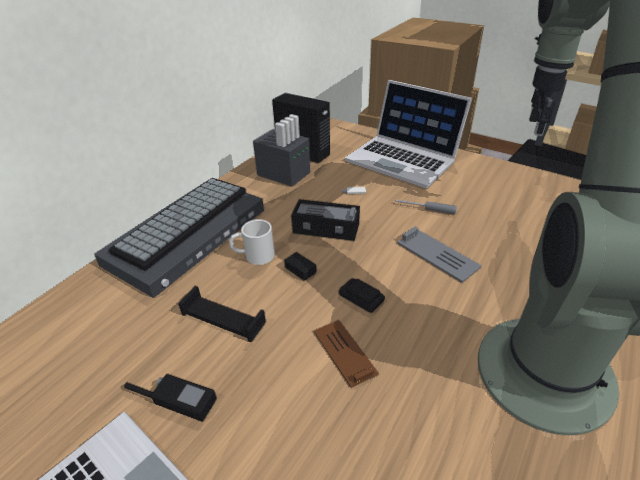

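View pics/top0.png

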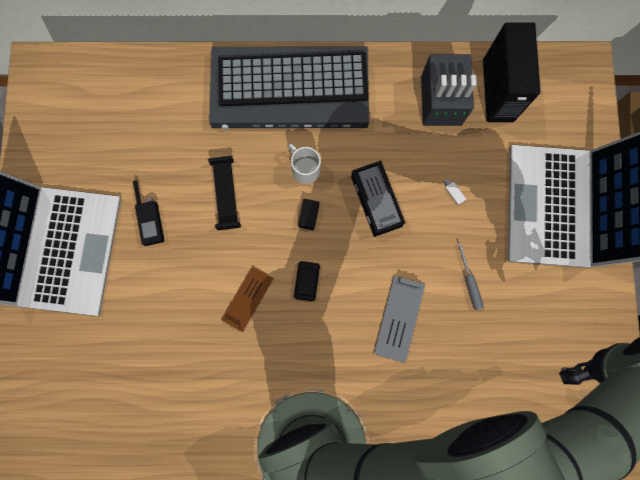

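The top view shows the case at about (376,198) with the lid in it, the rest at (225,192), and the brown and larger grey decoy lids at (247,298) and (400,318). I'll zoom in and measure next.

```bash
cat > h.py <<'E'
from workcell import bot
import numpy as np,cv2
def ray(cam,uv):
    i=bot.camera_info(cam); K=np.array([[i['fx'],0,i['cx']],[0,i['fy'],i['cy']],[0,0,1.]])
    p=cv2.undistortPoints(np.array(uv,float).reshape(-1,1,2),K,np.array([i['k1'],0,0,0])).reshape(-1,2)
    T=i['cam_to_world']; d=np.c_[p,np.ones(len(p))]@T[:3,:3].T
    return T[:3,3],d
def onz(cam,uv,z):
    o,d=ray(cam,uv); return o+d*((z-o[2])/d[:,2:3])
def proj(cam,P):
    i=bot.camera_info(cam); K=np.array([[i['fx'],0,i['cx']],[0,i['fy'],i['cy']],[0,0,1.]])
    M=np.linalg.inv(i['cam_to_world'])
    return cv2.projectPoints(np.atleast_2d(np.array(P,float)),cv2.Rodrigues(M[:3,:3])[0],M[:3,3],K,np.array([i['k1'],0,0,0]))[0].reshape(-1,2)
def tri(u1,u2):
    o1,d1=ray('top',[u1]);o2,d2=ray('side',[u2]);d1=d1[0];d2=d2[0]
    A=np.c_[d1,-d2];t=np.linalg.lstsq(A,o2-o1,rcond=None)[0]
    a=o1+t[0]*d1;b=o2+t[1]*d2
    return (a+b)/2,np.linalg.norm(a-b)
def boxpts(ox,oy,yaw,pts):
    c,s=np.cos(yaw),np.sin(yaw);p=np.atleast_2d(pts)
    return np.c_[ox+c*p[:,0]-s*p[:,1],oy+s*p[:,0]+c*p[:,1],p[:,2]]
E
python3 - <<'E'
from h import *
for t in ("case","rest","lid","lid_ridge"):
  for c in("top","side"):
    for r in bot.masks_of(c,t):
        m=r['mask'];ys,xs=np.nonzero(m)
        rr=cv2.minAreaRect(np.c_[xs,ys].astype(np.float32))
        print(t,c,round(r['conf'],2),np.round(r['point'],1),m.sum(),np.round(cv2.boxPoints(rr),1).tolist())
        if t in("case","rest") and r['conf']>.5: np.save(f"{t}_{c}_{int(r['point'][0])}.npy",m)
t=cv2.imread('pics/top0.png');s=cv2.imread('pics/side0.png')
a=cv2.resize(t[150:250,335:425],(540,600),interpolation=cv2.INTER_CUBIC)
cv2.imwrite('pics/case_top.png',a)
cv2.imwrite('pics/case_side.png',cv2.resize(s[190:250,280:370],(720,480),interpolation=cv2.INTER_CUBIC))
cv2.imwrite('pics/rest_top.png',cv2.resize(t[145:240,190:260],(420,570),interpolation=cv2.INTER_CUBIC))
E
```

```text
case top 0.69 [366.4 196.2] 1068 [[348.1000061035156, 170.8000030517578], [380.8999938964844, 158.5], [405.8999938964844, 225.0], [373.0, 237.39999389648438]]
case side 0.66 [324.8 223.1] 1726 [[288.70001220703125, 234.0], [292.6000061035156, 198.1999969482422], [360.29998779296875, 205.6999969482422], [356.29998779296875, 241.5]]
case side 0.5 [360.7 294.2] 919 [[336.29998779296875, 293.8999938964844], [347.79998779296875, 273.20001220703125], [386.0, 294.3999938964844], [374.5, 315.20001220703125]]
case side 0.29 [223.5 311.6] 2155 [[174.60000610351562, 311.70001220703125], [186.89999389648438, 280.3999938964844], [268.70001220703125, 312.6000061035156], [256.3999938964844, 343.8999938964844]]
rest top 0.67 [224.7 193.7] 1483 [[207.5, 157.60000610351562], [231.6999969482422, 155.0], [239.5, 227.3000030517578], [215.3000030517578, 229.89999389648438]]
rest side 0.81 [221.4 311.9] 2022 [[175.0, 312.29998779296875], [187.5, 280.1000061035156], [268.70001220703125, 311.6000061035156], [256.20001220703125, 343.79998779296875]]
lid top 0.96 [246.4 297.6] 1514 [[219.8000030517578, 319.399
[... 1974 characters left out ...]
938964844, 172.6999969482422], [379.1000061035156, 163.8000030517578], [400.5, 221.10000610351562], [376.79998779296875, 229.89999389648438]]
lid_ridge side 0.83 [437.4 255. ] 1827 [[395.79998779296875, 244.89999389648438], [408.1000061035156, 223.10000610351562], [481.1000061035156, 264.20001220703125], [468.8999938964844, 286.0]]
lid_ridge side 0.77 [327.4 210.3] 616 [[297.3999938964844, 215.60000610351562], [298.5, 203.1999969482422], [355.3999938964844, 208.10000610351562], [354.29998779296875, 220.60000610351562]]
lid_ridge side 0.6 [343.2 349.2] 2054 [[312.8999938964844, 331.0], [339.20001220703125, 313.8999938964844], [377.8999938964844, 373.5], [351.6000061035156, 390.6000061035156]]
```

View pics/case_top.png

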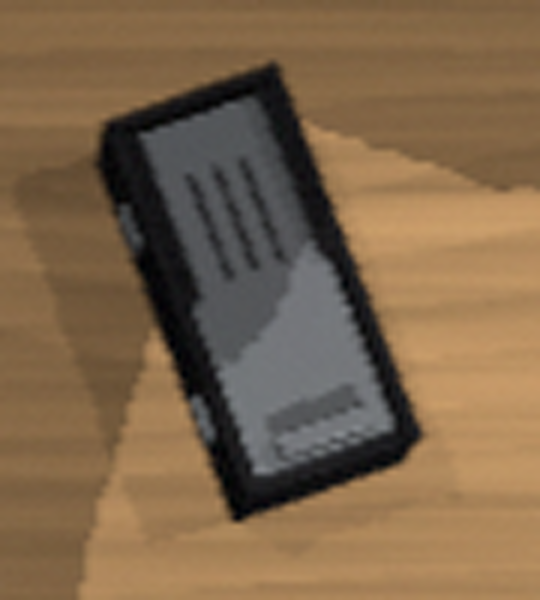

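View pics/case_side.png

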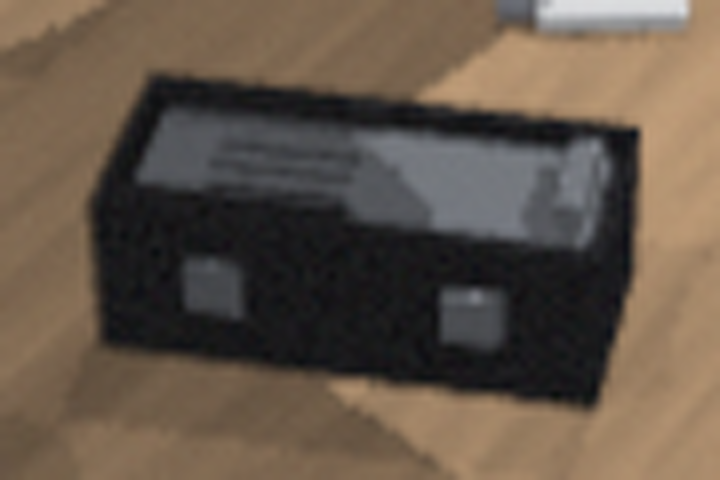

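View pics/rest_top.png

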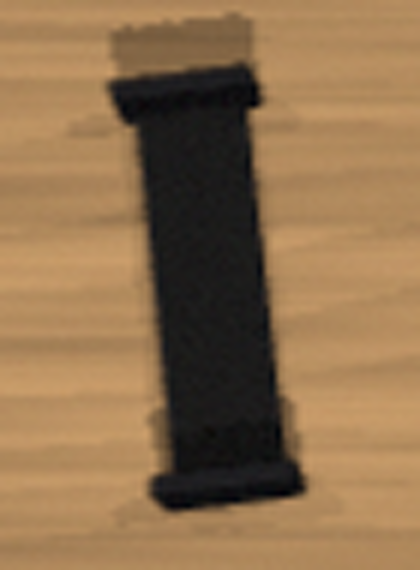

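```bash
cat > fit.py <<'E'
from h import *
from scipy.optimize import minimize
def box(x0,x1,y0,y1,z0,z1): return np.array([[x,y,z] for x in(x0,x1) for y in(y0,y1) for z in(z0,z1)])
CASE=[box(-.0815,.0885,-.0405,.0405,0,.0645),box(-.0885,.0885,-.0405,.0405,0,.055),]
REST=[box(-.095,.095,-.025,.025,0,.014),box(-.095,-.085,-.032,.032,0,.04),box(.085,.095,-.032,.032,0,.04)]
S=8
def render(cam,p,boxes,win):
    x0,y0,x1,y1=win;im=np.zeros(((y1-y0)*S,(x1-x0)*S),np.uint8)
    for b in boxes:
        uv=(proj(cam,boxpts(*p,b))-[x0-.5,y0-.5])*S-.5
        cv2.fillConvexPoly(im,cv2.convexHull(np.round(uv*16).astype(np.int32)),255,shift=4)
    return cv2.resize(im,(x1-x0,y1-y0),interpolation=cv2.INTER_AREA)/255.
def fit(targets,boxes,p0):
    def cost(q):
        p=[q[0],q[1],q[2]]
        return sum(np.abs(render(c,p,boxes,w)-m).sum() for c,w,m in targets)
    best=None
    for st in (.015,.004):
        r=minimize(cost,p0,method='Nelder-Mead',options=dict(initial_simplex=np.array([p0]+[np.array(p0)+d for d in np.diag([st,st,st*6])]),xatol=1e-5,fatol=.01)); p0=r.x
    return r.x,r.fun
E
cat > m1.py <<'E'
from fit import *
t=cv2.imread('pics/top0.png');s=cv2.imread('pics/side0.png')
def seg(img,win,blur=0):
    x0,y0,x1,y1=win;c=img[y0:y1,x0:x1].astype(float)
    # wood: R notably > B ; object: not
    sat=(c[:,:,2]-c[:,:,0]); m=np.clip((22-sat)/15+.5,0,1)
    b=(m>.5).astype(np.uint8);n,l,st,_=cv2.connectedComponentsWithStats(b)
    k=l[(y1-y0)//2,(x1-x0)//2]
    b=(l==k).astype(np.uint8);cs,_=cv2.findContours(b,cv2.RETR_EXTERNAL,cv2.CHAIN_APPROX_NONE)
    o=np.zeros_like(b);cv2.drawContours(o,cs,-1,1,-1)
    return o.astype(float)
W={'case':dict(top=(335,150,420,250),side=(280,190,372,250)),'rest':dict(top=(190,145,260,240),side=(168,275,275,348))}
p0={'case':[.6,-.14,0.35],'rest':[.6,.2,-.1]}
for n,B in(('case',CASE),('rest',REST)):
    T=[]
    for c,im in(('top',t),('side',s)):
        m=seg(im,W[n][c]);T.append((c,W[n][c],m))
        x0,y0,x1,y1=W[n][c]
    z=onz('top',[[376,198] if n=='case' else [225,192]],.03)[0];P=[z[0],z[1],p0[n][2]]
    for q in (T[:1],T[1:],T):
        r,f=fit(q,B,P);print(n,len(q),q[0][0],np.round(r,4),round(f,1),q[0][2].sum())
    for c,w,m in T:
        R=render(c,r,B,w);x0,y0,x1,y1=w;im={'top':t,'side':s}[c][y0:y1,x0:x1]
        o=np.hstack([cv2.resize(im,None,fx=4,fy=4),cv2.resize(np.dstack([m,R*0,R])*255,None,fx=4,fy=4,interpolation=cv2.INTER_NEAREST).astype(np.uint8)])
        cv2.imwrite(f'pics/fit_{n}_{c}.png',o)
E
python3 m1.py
```

```text
case 1 top [ 0.6314 -0.1738  0.3427] 137.3 2316.0
case 1 side [ 0.6318 -0.1705  0.3661] 117.3 2268.0
case 2 top [ 0.6322 -0.1724  0.3488] 278.7 2316.0
rest 1 top [0.6521 0.2309 0.1342] 130.3 1379.0
rest 1 side [0.6514 0.2354 0.1246] 161.5 1921.0Traceback (most recent call last):
  File "m1.py", line 21, in <module>
    r,f=fit(q,B,P);print(n,len(q),q[0][0],np.round(r,4),round(f,1),q[0][2].sum())
        ~~~^^^^^^^
  File "fit.py", line 19, in fit
    r=minimize(cost,p0,method='Nelder-Mead',options=dict(initial_simplex=np.array([p0]+[np.array(p0)+d for d in np.diag([st,st,st*6])]),xatol=1e-5,fatol=.01)); p0=r.x
    res = _minimize_neldermead(fun, x0, args, callback, bounds=bounds,
                               **options)
    fxr = func(xr)
    fx = function(np.copy(x), *(wrapper_args + args))
  File "fit.py", line 16, in cost
    return sum(np.abs(render(c,p,boxes,w)-m).sum() for c,w,m in targets)
  File "fit.py", line 16, in <genexpr>
    return sum(np.abs(render(c,p,boxes,w)-m).sum() for c,w,m in targets)
                      ~~~~~~^^^^^^^^^^^^^
  File "fit.py", line 10, in render
    uv=(proj(cam,boxpts(*p,b))-[x0-.5,y0-.5])*S-.5
        ~~~~^^^^^^^^^^^^^^^^^^
  File "h.py", line 11, in proj
    i=bot.camera_info(cam); K=np.array([[i['fx'],0,i['cx']],[0,i['fy'],i['cy']],[0,0,1.]])
ValueError: time passes only in moves, steps and waits
```

```bash
python3 - <<'E'
from workcell import bot
import pickle
pickle.dump({c:bot.camera_info(c) for c in('top','side')},open('cam.pkl','wb'))
print(bot.observe()['clock'])
E
sed -i 's/bot.camera_info(cam)/CI[cam]/; s/^import numpy.*/&\nimport pickle,os\nCI=pickle.load(open("cam.pkl","rb"))/' h.py
time python3 m1.py
```

```text
0.5
case 1 top [ 0.6314 -0.1738  0.3427] 137.3 2316.0
case 1 side [ 0.6318 -0.1705  0.3661] 117.3 2268.0
case 2 top [ 0.6322 -0.1724  0.3488] 278.7 2316.0
rest 1 top [0.6521 0.2309 0.1342] 130.3 1379.0
rest 1 side [0.6514 0.2354 0.1246] 161.5 1921.0
rest 2 top [0.6523 0.2336 0.1315] 363.1 1379.0
real	0m3.594s
user	0m3.536s
sys	0m0.132s
```

```bash
python3 - <<'E'
import cv2,numpy as np
a=[cv2.imread(f'pics/fit_{n}_{c}.png') for n in('case','rest') for c in('top','side')]
a=[cv2.resize(x,(400,int(x.shape[0]*400/x.shape[1]))) for x in a]
h=max(x.shape[0] for x in a);a=[cv2.copyMakeBorder(x,0,h-x.shape[0],0,0,0) for x in a]
o=np.vstack([np.hstack(a[:2]),np.hstack(a[2:])]);print(o.shape);cv2.imwrite('pics/fits.png',o)
E
```

```text
(542, 800, 3)
```

View pics/fits.png

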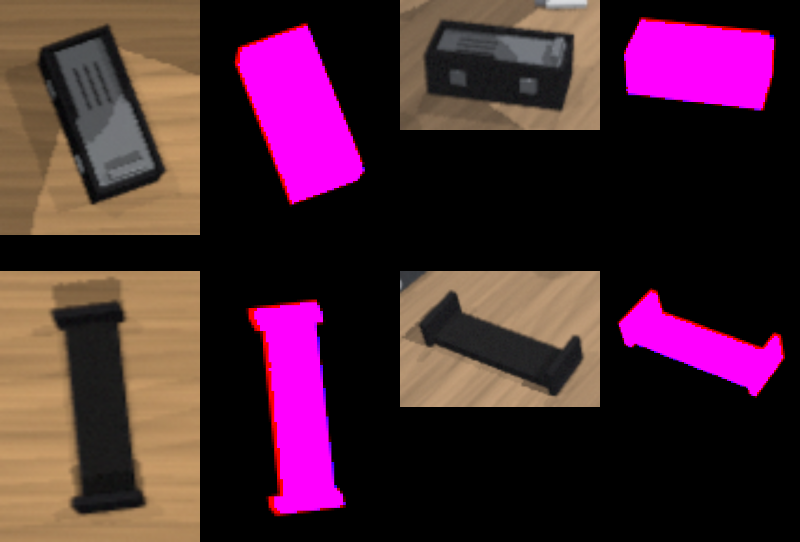

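```bash
for th in 28 34; do sed "s/(22-sat)/($th-sat)/" m1.py > m2.py; echo $th; python3 m2.py; done; python3 - <<'E'
from fit import *
for w in((0.6322,-.1724,.349),):
    P=boxpts(*w,[[-.073,0,.07],[-.073,.02,.07],[-.073,-.02,.07]])
    print(np.round(P,4),np.round(proj('top',P),1).tolist(),np.round(proj('side',P),1).tolist())
E
```

```text
28
case 1 top [ 0.6314 -0.1738  0.3368] 112.9 2343.0
case 1 side [ 0.6317 -0.1701  0.365 ] 83.2 2315.0
case 2 top [ 0.6319 -0.172   0.3497] 249.7 2343.0
rest 1 top [0.652  0.231  0.1284] 105.4 1405.0
rest 1 side [0.6519 0.2355 0.1225] 124.0 1960.0
rest 2 top [0.6522 0.2338 0.1279] 324.0 1405.0
34
case 1 top [ 0.6317 -0.1739  0.3424] 83.2 2379.0
case 1 side [ 0.6314 -0.1694  0.36  ] 75.1 2350.0
case 2 top [ 0.6322 -0.1726  0.3441] 235.9 2379.0
rest 1 top [0.6519 0.2311 0.1262] 82.1 1433.0
rest 1 side [0.6515 0.2355 0.1251] 95.8 2000.0
rest 2 top [0.652  0.2337 0.126 ] 303.6 1433.0
[[ 0.5636 -0.1974  0.07  ]
 [ 0.5568 -0.1786  0.07  ]
 [ 0.5704 -0.2162  0.07  ]] [[388.2, 221.0], [380.9, 223.6], [395.5, 218.4]] [[352.1, 210.2], [350.9, 214.5], [353.3, 206.2]]
```

Request:
drive_tool(
  series=[
    [35,0.03,0.033,0,0.13],
    [35,0.03,0.033,0,0.13],
    [35,0.03,0.033,0,0.13],
    [35,0.03,0.033,0,0.13],
    [35,0.03,0.033,0,0.13],
    [35,0.03,0.033,0,0.13],
    [35,0.03,0.033,0,0.13],
    [35,0.03,0.033,0,0.13],
    [35,0.03,0.033,0,0.13],
    [35,0.03,0.033,0,0.13],
    [35,0.03,0.033,0,0.13],
    [35,0.0,0.0,0,0],
  ],
  newtons=20,
)

```text
clock: 1.7
position: [0.549, -0.2094, 0.2329]
tool_rot: [3.135, 0.004, 1.829]
force: [-1.0, -0.6, 0.6]
grip_width: 0.0299
```

Request:
drive_tool(
  series=[
    [35,0.007,0.006,-0.03,0.045],
    [35,0.007,0.006,-0.03,0.045],
    [35,0,0,-0.03,0],
    [35,0,0,-0.02,0],
    [35,0,0,0,0],
  ],
)

```text
clock: 2.2
position: [0.5649, -0.1952, 0.1201]
tool_rot: [3.132, 0.005, 1.926]
force: [-0.8, 0.3, -0.7]
grip_width: 0.0299
```

```bash
python3 - <<'E'
from h import *
for n in("side","top"):
    im=bot.grab_frame(n); cv2.imwrite(f"pics/{n}1.png",im[:,:,::-1])
s=bot.observe();print(s['clock'],s['position'],s['tool_rot'],s['qpos'],s['force'])
p=s['position'];print(proj('top',[p])[0],proj('side',[p])[0])
a=cv2.imread('pics/side1.png');b=cv2.imread('pics/top1.png')
o=np.hstack([cv2.resize(a[150:250,290:390],(400,400),interpolation=cv2.INTER_CUBIC),cv2.resize(b[160:260,340:440],(400,400),interpolation=cv2.INTER_CUBIC)])
cv2.imwrite('pics/c1.png',o)
E
```

```text
2.3 [ 0.56614963 -0.19562885  0.12269449] [3.12975806 0.00716258 1.92551121] [ 0.55099348  0.64124554 -0.45944823  1.7578086   0.37323973  0.81542239
  0.26981334] [0.03025895 0.36348432 0.90309509]
[390.11540442 215.73911175] [351.38291097 193.7436458 ]
```

View pics/c1.png

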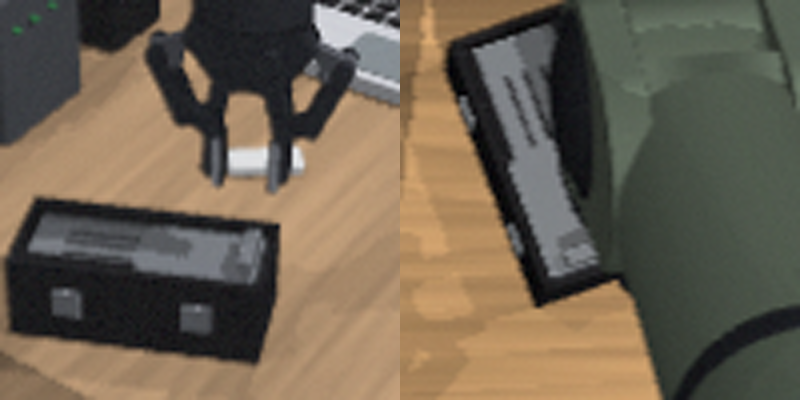

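Request:
drive_tool(
  series=[
    [35,-0.002,-0.001,-0.02,0],
    [35,0,0,-0.01,0],
    [35,0,0,0,0],
  ],
)

```text
clock: 2.6
position: [0.5663, -0.1978, 0.0963]
tool_rot: [3.125, 0.011, 1.924]
force: [0.5, 0.6, -0.2]
grip_width: 0.0298
```

```bash
python3 - <<'E'
from h import *
for i in range(2):
    im=bot.grab_frame("side"); 
    s=bot.observe();print(s['clock'],s['position'],s['tool_rot'],s['qd'].round(4),s['force'])
cv2.imwrite(f"pics/side2.png",im[:,:,::-1])
p=s['position'];print(proj('side',[p])[0])
a=im[:,:,::-1]
cv2.imwrite('pics/c2.png',cv2.resize(a[170:245,320:380],(640,800),interpolation=cv2.INTER_CUBIC)[:600])
E
```

```text
2.65 [ 0.56651403 -0.19788079  0.09687156] [3.1248248  0.0115932  1.92400049] [ 0.0004 -0.0085 -0.004  -0.0058 -0.0022  0.0039  0.0033] [0.01289791 0.65387638 0.61392475]
2.7 [ 0.56669067 -0.19781375  0.09709391] [3.12446729 0.01176792 1.92418118] [-0.0004 -0.0032 -0.0004 -0.0008  0.0014 -0.0013 -0.0015] [-0.05606225 -0.13002069  0.53697347]
[351.40399396 201.44797881]
```

View pics/c2.png

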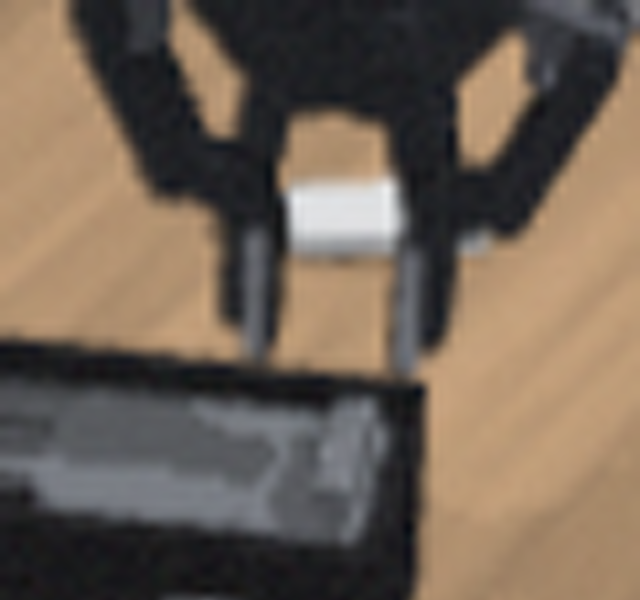

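```bash
cat > ov.py <<'E'
from h import *
def wire(img,cam,pts8,col,sc,off):
    uv=((proj(cam,pts8)-off+.5)*sc-.5)
    for i in range(8):
        for j in range(i):
            if bin(i^j).count('1')==1: cv2.line(img,tuple(np.round(uv[i]).astype(int)),tuple(np.round(uv[j]).astype(int)),col,1,cv2.LINE_AA)
def bx(x0,x1,y0,y1,z0,z1): return np.array([[x,y,z] for x in(x0,x1) for y in(y0,y1) for z in(z0,z1)])
E
python3 - <<'E'
from ov import *
import scipy.spatial.transform as st
a=cv2.imread('pics/side2.png');off=np.array([320,170]);sc=10
p=np.array([.5667,-.1978,.0971]);R=st.Rotation.from_euler('xyz',[3.1245,.01177,1.9242]).as_matrix()
outs=[]
for pose in((.6318,-.170,.355),(.632,-.172,.348)):
    im=cv2.resize(a[170:230,320:360],(400,600),interpolation=cv2.INTER_CUBIC)
    wire(im,'side',boxpts(*pose,bx(-.078,-.068,-.02,.02,.056,.070)),(0,255,0),sc,off)
    wire(im,'side',boxpts(*pose,bx(-.0885,.0885,-.0405,.0405,.0,.055)),(0,0,255),sc,off)
    for y0,y1 in((.015,.029),(-.029,-.015)):
        b=bx(-.011,.011,y0,y1,-.03,0)@R.T+p
        wire(im,'side',b,(255,255,0),sc,off)
    outs.append(im)
cv2.imwrite('pics/c3.png',np.hstack(outs))
E
```

```text
(no output)
```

View pics/c3.png

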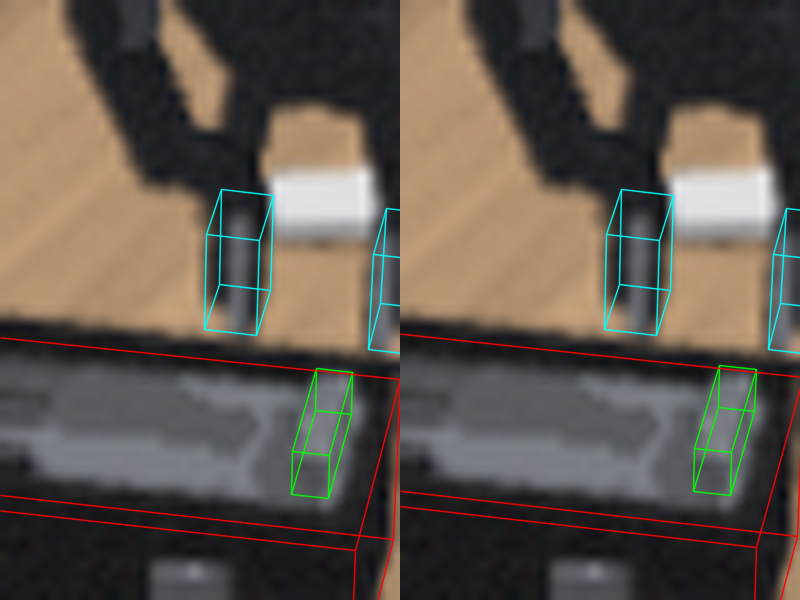

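```bash
python3 - <<'E'
from ov import *
outs=[]
for cam,f,off,w in(('side','pics/side0.png',(335,190),30),('top','pics/top0.png',(372,205),30)):
  for pose in((.6318,-.170,.355) if cam=='side' else (.6316,-.1738,.343),):
    a=cv2.imread(f);off=np.array(off);sc=20
    im=cv2.resize(a[off[1]:off[1]+w,off[0]:off[0]+w],None,fx=13.33,fy=13.33,interpolation=cv2.INTER_CUBIC);sc=13.33
    im2=im.copy()
    wire(im,cam,boxpts(*pose,bx(-.078,-.068,-.02,.02,.056,.070)),(0,255,0),sc,off)
    wire(im,cam,boxpts(*pose,bx(-.080,.080,-.032,.032,.05,.056)),(255,255,0),sc,off)
    wire(im,cam,boxpts(*pose,bx(-.0885,.0885,-.0405,.0405,.0,.055)),(0,0,255),sc,off)
    outs.append(np.hstack([im2,im])[:300] if cam=='side' else np.hstack([im2,im])[:300])
cv2.imwrite('pics/c4.png',np.vstack(outs))
E
```

```text
(no output)
```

View pics/c4.png

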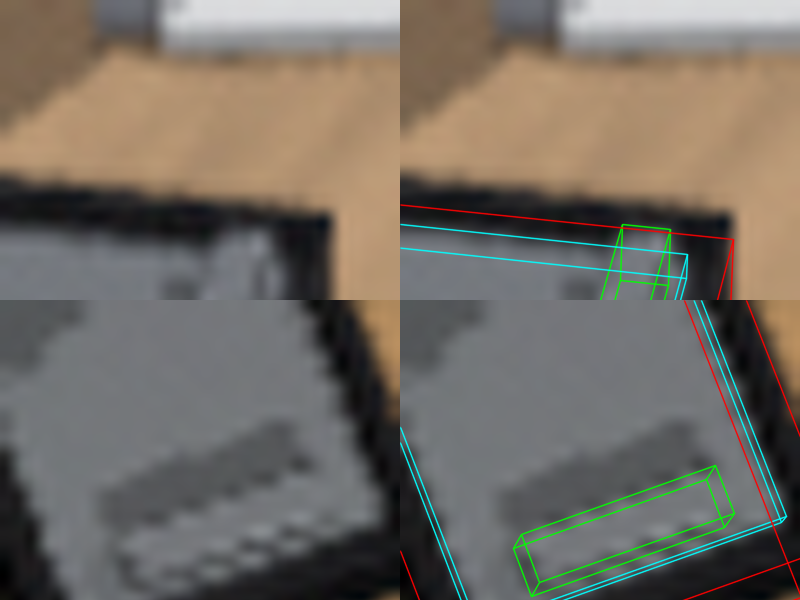

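```bash
sed -i 's/^CASE=.*/CASE=[box(-.0885,.0885,.0335,.0405,0,.0645),box(-.0885,.0885,-.0405,-.0335,0,.0645),box(-.0815,.0885,-.0405,.0405,0,.0645),box(-.0885,.0885,-.0405,.0405,0,.055)]/' fit.py
for th in 28 34 40; do sed "s/(22-sat)/($th-sat)/" m1.py > m2.py; echo $th; python3 m2.py|grep case; done
python3 - <<'E'
from ov import *
outs=[]
for cam,f,off in(('side','pics/side0.png',(280,190)),('top','pics/top0.png',(335,150))):
    a=cv2.imread(f);off=np.array(off);sc=7
    im=cv2.resize(a[off[1]:off[1]+60 if cam=='side' else off[1]+85,off[0]:off[0]+ (92 if cam=='side' else 85)],None,fx=sc,fy=sc,interpolation=cv2.INTER_CUBIC)
    pose=(.6294,-.171,.355) if cam=='side' else (.6305,-.174,.343)
    wire(im,cam,boxpts(*pose,bx(-.0885,.0885,-.0405,.0405,.0,.0645)),(0,0,255),sc,off)
    wire(im,cam,boxpts(*pose,bx(-.078,-.068,-.02,.02,.056,.070)),(0,255,0),sc,off)
    wire(im,cam,boxpts(*pose,bx(-.080,.080,-.032,.032,.05,.056)),(255,255,0),sc,off)
    cv2.imwrite(f'pics/c5{cam}.png',im)
E
```

```text
28
case 1 top [ 0.6314 -0.1736  0.3354] 113.5 2343.0
case 1 side [ 0.6317 -0.1699  0.3607] 82.2 2315.0
case 2 top [ 0.6322 -0.1722  0.3473] 249.2 2343.0
34
case 1 top [ 0.6317 -0.1737  0.3373] 84.5 2379.0
case 1 side [ 0.6316 -0.1692  0.3547] 73.0 2350.0
case 2 top [ 0.6324 -0.1725  0.337 ] 237.1 2379.0
40
case 1 top [ 0.6317 -0.1738  0.3473] 65.3 2419.0
case 1 side [ 0.6319 -0.169   0.3422] 291.4 2623.0
case 2 top [ 0.6325 -0.1728  0.3419] 437.2 2419.0
```

View pics/c5side.png

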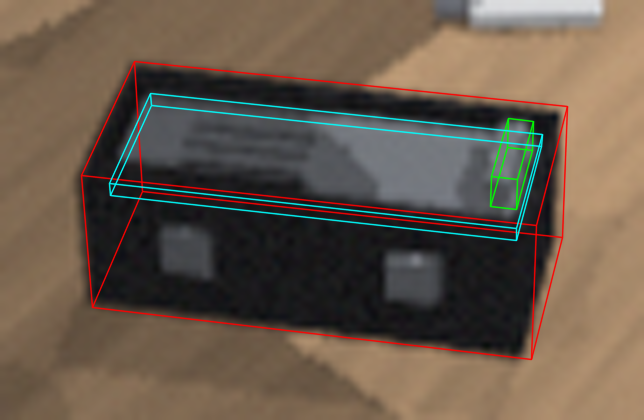

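View pics/c5top.png

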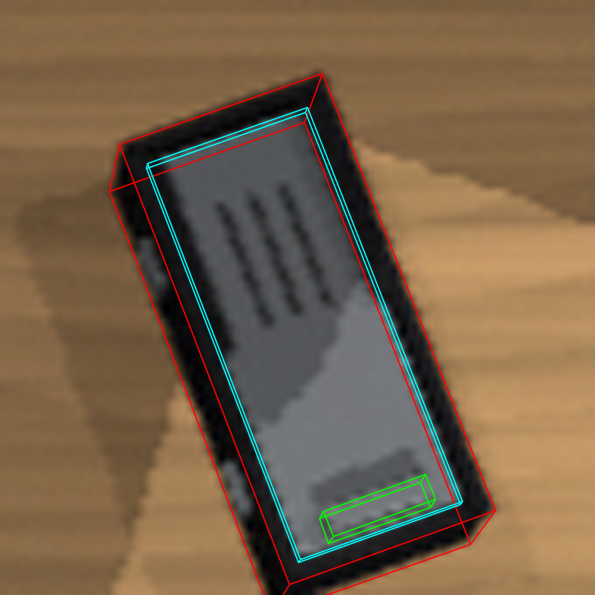

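Request:
drive_tool(
  series=[
    [35,-0.005,-0.002,-0.022,0],
  ],
)

```text
clock: 2.8
position: [0.5641, -0.2001, 0.078]
tool_rot: [3.12, 0.015, 1.924]
force: [-0.1, -0.3, -0.9]
grip_width: 0.0295
```

```bash
cat > st.py <<'E'
from h import *
import sys
import scipy.spatial.transform as st
def rep(yaw=.346):
    s=bot.observe();R=st.Rotation.from_euler('xyz',s['tool_rot']).as_matrix();z=R[:,2]
    c,n=np.cos(yaw),np.sin(yaw);p=s['position']
    print('t',round(s['clock'],2),'p',p.round(4),'rpy',s['tool_rot'].round(4),'F',s['force'].round(2),'w',round(s['grip_width'],4))
    print(' case-x',round(p[0]*c+p[1]*n,4),'case-y',round(-p[0]*n+p[1]*c,4),'tool z tilt along casex,y',round(z[0]*c+z[1]*n,4),round(-z[0]*n+z[1]*c,4),'q',s['qpos'].round(2))
    return s
if __name__=='__main__': rep()
E
python3 - <<'E'
from st import *
rep()
im=bot.grab_frame("side");cv2.imwrite("pics/side3.png",im[:,:,::-1]);rep()
cv2.imwrite('pics/c6.png',cv2.resize(im[185:230,330:375,::-1],(585,585),interpolation=cv2.INTER_CUBIC))
E
```

```text
t 2.8 p [ 0.5641 -0.2001  0.078 ] rpy [3.12   0.0149 1.9242] F [-0.08 -0.25 -0.9 ] w 0.0295
 case-x 0.4628 case-y -0.3795 tool z tilt along casex,y 0.0217 -0.0147 q [ 0.54  0.7  -0.43  1.79  0.42  0.71  0.24]
t 2.85 p [ 0.5608 -0.2002  0.0736] rpy [3.125  0.0118 1.9237] F [-3.34  0.44 -4.41] w 0.0299
 case-x 0.4597 case-y -0.3786 tool z tilt along casex,y 0.0166 -0.0117 q [ 0.54  0.7  -0.42  1.8   0.42  0.71  0.24]
```

View pics/c6.png

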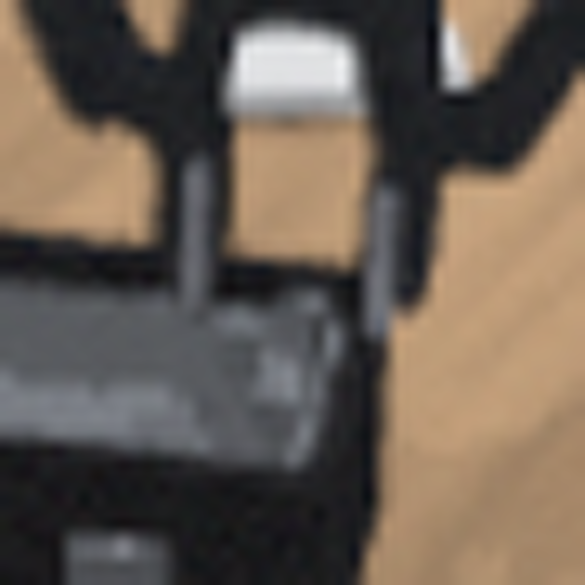

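Request:
drive_tool(
  series=[
    [35,0.001,0,0.03,0],
    [35,0,0,0.0,0],
  ],
)

```text
clock: 3.05
position: [0.5615, -0.2001, 0.1049]
tool_rot: [3.126, 0.011, 1.924]
force: [2.0, -0.3, -0.1]
grip_width: 0.0299
```

```bash
python3 - <<'E'
from st import *
rep()
bot.grab_frame("side");rep()
bot.grab_frame("side");rep()
E
```

```text
t 3.05 p [ 0.5615 -0.2001  0.1049] rpy [3.1263 0.0108 1.9237] F [ 2.01 -0.32 -0.05] w 0.0299
 case-x 0.4604 case-y -0.3787 tool z tilt along casex,y 0.0154 -0.0106 q [ 0.55  0.66 -0.45  1.78  0.39  0.77  0.26]
t 3.1 p [ 0.5605 -0.2     0.1032] rpy [3.1281 0.0096 1.9236] F [ 0.06 -0.12 -0.6 ] w 0.0301
 case-x 0.4595 case-y -0.3783 tool z tilt along casex,y 0.0136 -0.0095 q [ 0.55  0.66 -0.45  1.78  0.39  0.77  0.26]
t 3.15 p [ 0.56   -0.2     0.1023] rpy [3.1289 0.009  1.9237] F [-0.37 -0.06 -0.3 ] w 0.0299
 case-x 0.459 case-y -0.3781 tool z tilt along casex,y 0.0127 -0.0089 q [ 0.55  0.66 -0.45  1.78  0.39  0.77  0.26]
```

Request:
drive_tool(
  series=[
    [35,0.001,0,0.03,0],
    [35,0,0,0.03,0],
    [35,0,0,0.03,0],
    [35,0,0,0.03,0],
    [35,0,0,0.0,0],
  ],
)

```text
clock: 3.65
position: [0.5597, -0.1991, 0.2264]
tool_rot: [3.131, 0.007, 1.924]
force: [0.2, -0.6, -0.1]
grip_width: 0.0297
```

```bash
python3 - <<'E'
from st import *
rep()
bot.grab_frame("side");rep()
bot.grab_frame("side");rep()
E
```

```text
t 3.65 p [ 0.5597 -0.1991  0.2264] rpy [3.1313 0.0067 1.9243] F [ 0.22 -0.64 -0.11] w 0.0297
 case-x 0.459 case-y -0.3772 tool z tilt along casex,y 0.0104 -0.0066 q [ 0.6   0.51 -0.51  1.68  0.29  1.01  0.35]
t 3.7 p [ 0.559  -0.1991  0.2246] rpy [3.133  0.0056 1.9244] F [ 0.14  0.28 -0.37] w 0.0297
 case-x 0.4583 case-y -0.3769 tool z tilt along casex,y 0.0087 -0.0055 q [ 0.6   0.51 -0.51  1.68  0.29  1.01  0.34]
t 3.75 p [ 0.5584 -0.199   0.2231] rpy [3.1345 0.0043 1.9243] F [-0.16  0.88 -0.01] w 0.0296
 case-x 0.4578 case-y -0.3766 tool z tilt along casex,y 0.0071 -0.0042 q [ 0.6   0.51 -0.51  1.69  0.29  1.01  0.34]
```

Request:
drive_tool(
  series=[
    [35,0.002,0,0.03,0],
    [35,0,0,0.0,0],
    [35,0,0,0.03,0],
    [35,0,0,0.0,0],
  ],
)

```text
clock: 4.15
position: [0.5586, -0.1986, 0.2798]
tool_rot: [3.141, -0.001, 1.925]
force: [0.6, -0.2, -0.2]
grip_width: 0.0298
```

```bash
python3 - <<'E'
from st import *
for i in range(3): bot.grab_frame("side")
rep()
E
```

```text
t 4.3 p [ 0.5569 -0.1986  0.2763] rpy [-3.1385 -0.0034  1.9246] F [-0.71  0.09 -0.45] w 0.0301
 case-x 0.4565 case-y -0.3757 tool z tilt along casex,y -0.0031 0.0034 q [ 0.61  0.47 -0.53  1.62  0.25  1.13  0.38]
```

Request:
drive_tool(
  series=[
    [35,0.002,0,-0.048,0],
  ],
)

```text
clock: 4.4
position: [0.5612, -0.1992, 0.2313]
tool_rot: [3.139, 0.001, 1.924]
force: [2.2, -0.4, -0.8]
grip_width: 0.0299
```

```bash
python3 - <<'E'
from st import *
for i in range(3): bot.grab_frame("side")
rep()
E
```

```text
t 4.55 p [ 0.5573 -0.1982  0.2259] rpy [-3.1341 -0.0072  1.925 ] F [ 0.39 -0.22  0.25] w 0.0302
 case-x 0.4571 case-y -0.3755 tool z tilt along casex,y -0.0076 0.0071 q [ 0.6   0.52 -0.51  1.67  0.28  1.04  0.35]
```

Request:
drive_tool(
  series=[
    [35,0,0,-0.048,0],
  ],
)

```text
clock: 4.65
position: [0.5607, -0.1989, 0.1833]
tool_rot: [-3.141, -0.002, 1.925]
force: [2.2, -0.9, -0.5]
grip_width: 0.0298
```

```bash
python3 - <<'E'
from st import *
for i in range(3): bot.grab_frame("side")
rep()
E
```

```text
t 4.8 p [ 0.5565 -0.198   0.178 ] rpy [-3.1315 -0.0094  1.9251] F [-0.11 -0.1   1.1 ] w 0.0299
 case-x 0.4564 case-y -0.375 tool z tilt along casex,y -0.0102 0.0093 q [ 0.58  0.57 -0.49  1.71  0.32  0.95  0.32]
```

Request:
drive_tool(
  series=[
    [35,0.006,0.001,-0.048,0],
  ],
)

```text
clock: 4.9
position: [0.5663, -0.1984, 0.1366]
tool_rot: [-3.139, -0.003, 1.924]
force: [2.0, -0.7, -0.7]
grip_width: 0.0299
```

```bash
python3 - <<'E'
from st import *
for i in range(3): bot.grab_frame("side")
rep()
E
```

```text
t 5.05 p [ 0.5625 -0.1968  0.1308] rpy [-3.1303 -0.0105  1.9254] F [-0.03 -0.71  1.1 ] w 0.03
 case-x 0.4624 case-y -0.3759 tool z tilt along casex,y -0.0114 0.0104 q [ 0.56  0.64 -0.47  1.73  0.36  0.87  0.29]
```

Request:
drive_tool(
  series=[
    [35,0.001,0,-0.045,0],
  ],
)

```text
clock: 5.15
position: [0.5678, -0.1981, 0.0927]
tool_rot: [-3.138, -0.004, 1.925]
force: [1.9, -0.8, -0.3]
grip_width: 0.03
```

```bash
python3 - <<'E'
from st import *
for i in range(3): bot.grab_frame("side")
im=bot.grab_frame("side");cv2.imwrite("pics/side4.png",im[:,:,::-1]);rep()
cv2.imwrite('pics/c7.png',cv2.resize(im[185:230,330:375,::-1],(585,585),interpolation=cv2.INTER_CUBIC))
E
```

```text
t 5.35 p [ 0.5642 -0.197   0.0884] rpy [-3.1311 -0.0098  1.9254] F [ 0.1   0.69 -0.62] w 0.0297
 case-x 0.464 case-y -0.3766 tool z tilt along casex,y -0.0106 0.0097 q [ 0.54  0.7  -0.45  1.75  0.4   0.79  0.26]
```

View pics/c7.png

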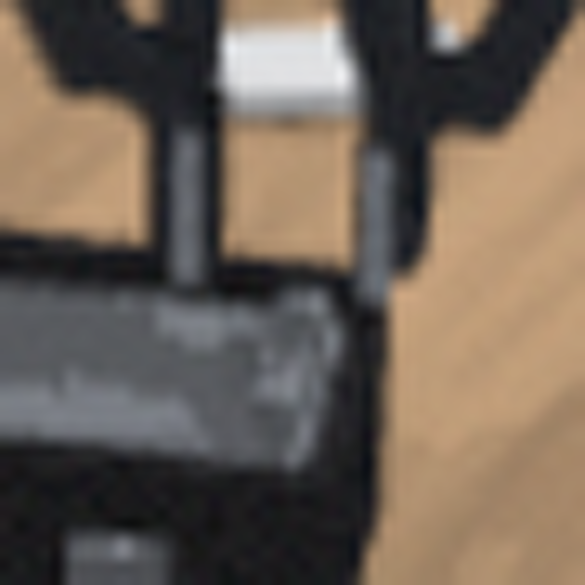

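Request:
drive_tool(
  series=[
    [35,0,0,-0.0245,0],
  ],
)

```text
clock: 5.45
position: [0.567, -0.1979, 0.069]
tool_rot: [-3.136, -0.005, 1.925]
force: [0.8, 0.2, -0.5]
grip_width: 0.0299
```

```bash
python3 - <<'E'
from st import *
for i in range(3): bot.grab_frame("side")
im=bot.grab_frame("side");cv2.imwrite("pics/side5.png",im[:,:,::-1]);rep()
cv2.imwrite('pics/c8.png',cv2.resize(im[185:230,330:375,::-1],(585,585),interpolation=cv2.INTER_CUBIC))
E
```

```text
t 5.65 p [ 0.5649 -0.1972  0.0661] rpy [-3.1322 -0.0087  1.9252] F [-0.09 -0.27  0.4 ] w 0.0299
 case-x 0.4645 case-y -0.3771 tool z tilt along casex,y -0.0095 0.0086 q [ 0.53  0.73 -0.43  1.76  0.42  0.75  0.24]
```

View pics/c8.png

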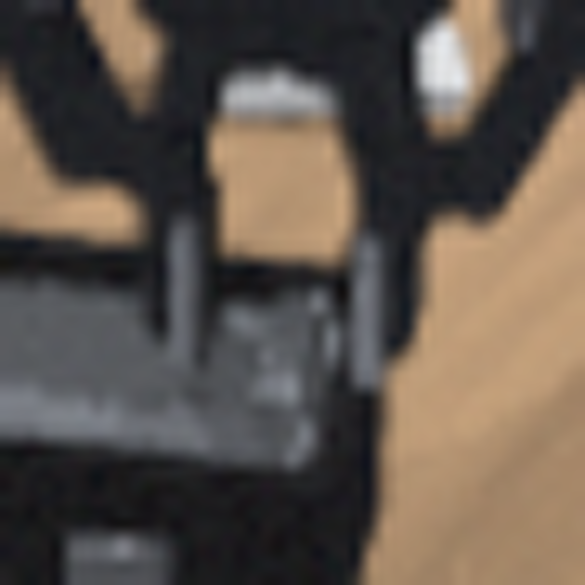

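Request:
drive_tool(
  series=[
    [35,-0.0022,-0.0007,-0.003,0],
  ],
)

```text
clock: 5.75
position: [0.5637, -0.1981, 0.0651]
tool_rot: [-3.134, -0.007, 1.925]
force: [-0.6, -0.6, -0.7]
grip_width: 0.0298
```

```bash
python3 - <<'E'
from st import *
for i in range(2): bot.grab_frame("side")
rep()
E
```

```text
t 5.85 p [ 0.5629 -0.1983  0.0642] rpy [-3.1329 -0.0078  1.9248] F [-0.66  0.82  0.43] w 0.03
 case-x 0.4623 case-y -0.3775 tool z tilt along casex,y -0.0087 0.0077 q [ 0.53  0.73 -0.43  1.77  0.42  0.74  0.24]
```

Request:
drive_tool(
  series=[
    [20,0,0,0,0],
  ],
)

```text
clock: 5.95
position: [0.563, -0.1985, 0.0649]
tool_rot: [-3.133, -0.007, 1.925]
force: [-0.2, 0.3, 0.6]
grip_width: 0.0175
```

```bash
python3 - <<'E'
from st import *
for i in range(2): bot.grab_frame("side")
im=bot.grab_frame("side");cv2.imwrite("pics/side6.png",im[:,:,::-1]);rep()
cv2.imwrite('pics/c9.png',cv2.resize(im[185:230,330:375,::-1],(585,585),interpolation=cv2.INTER_CUBIC))
E
```

```text
t 6.1 p [ 0.563  -0.1984  0.0645] rpy [-3.1332 -0.0075  1.9248] F [-0.83 -1.04  0.03] w 0.017
 case-x 0.4624 case-y -0.3776 tool z tilt along casex,y -0.0085 0.0075 q [ 0.53  0.73 -0.43  1.77  0.42  0.75  0.24]
```

View pics/c9.png

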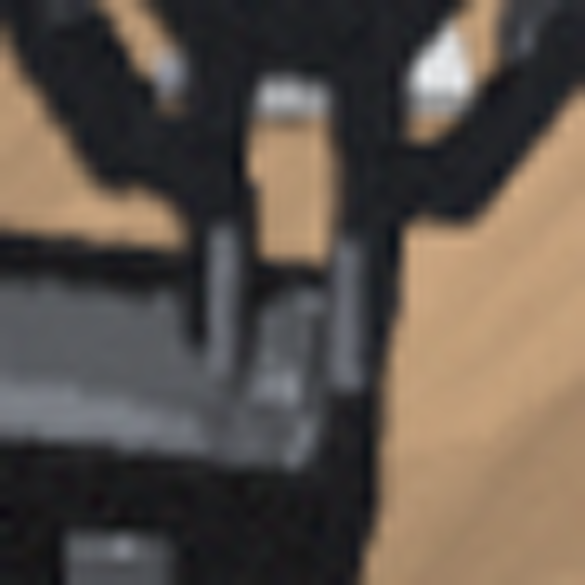

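Pad inner edges are at x≈240 and 330 in the crop, with the ridge at about 250–320, so it is centred. Closing gently.

Request:
drive_tool(
  series=[
    [0,0,0,0,0],
    [0,0,0,0,0],
  ],
  newtons=20,
)

```text
clock: 6.3
position: [0.563, -0.1984, 0.0646]
tool_rot: [-3.133, -0.008, 1.925]
force: [-0.1, 0.7, -0.6]
grip_width: 0.0093
```

```bash
python3 - <<'E'
from st import *
for i in range(2): bot.grab_frame("side")
rep()
E
```

```text
t 6.4 p [ 0.5631 -0.1984  0.0646] rpy [-3.1331 -0.0076  1.9248] F [-0.17  0.07  1.13] w 0.009
 case-x 0.4624 case-y -0.3776 tool z tilt along casex,y -0.0086 0.0075 q [ 0.53  0.73 -0.43  1.77  0.42  0.75  0.24]
```

Request:
drive_tool(
  series=[
    [0,0,0,0.0038,0],
  ],
)

```text
clock: 6.5
position: [0.5628, -0.1982, 0.0681]
tool_rot: [-3.132, -0.008, 1.925]
force: [-0.7, -0.2, -1.7]
grip_width: 0.0088
```

```bash
python3 - <<'E'
from st import *
for i in range(2): bot.grab_frame("side")
rep()
E
```

```text
t 6.6 p [ 0.5632 -0.1984  0.0688] rpy [-3.1334 -0.0074  1.9249] F [-0.18 -0.19 -1.42] w 0.0093
 case-x 0.4626 case-y -0.3776 tool z tilt along casex,y -0.0083 0.0073 q [ 0.53  0.72 -0.43  1.77  0.41  0.75  0.24]
```

Request:
drive_tool(
  series=[
    [0,0,0,0.0035,0],
  ],
)

```text
clock: 6.7
position: [0.563, -0.1983, 0.0721]
tool_rot: [-3.133, -0.008, 1.925]
force: [0.6, -0.2, -2.9]
grip_width: 0.0089
```

```bash
python3 - <<'E'
from st import *
for i in range(2): bot.grab_frame("side")
im=bot.grab_frame("side");cv2.imwrite("pics/side7.png",im[:,:,::-1]);rep()
cv2.imwrite('pics/c10.png',cv2.resize(im[180:240,285:375,::-1],(780,520),interpolation=cv2.INTER_CUBIC))
E
```

```text
t 6.85 p [ 0.5632 -0.1984  0.0725] rpy [-3.1334 -0.0073  1.9249] F [-0.07  0.73 -2.64] w 0.0088
 case-x 0.4625 case-y -0.3776 tool z tilt along casex,y -0.0082 0.0072 q [ 0.54  0.72 -0.43  1.77  0.41  0.76  0.25]
```

View pics/c10.png

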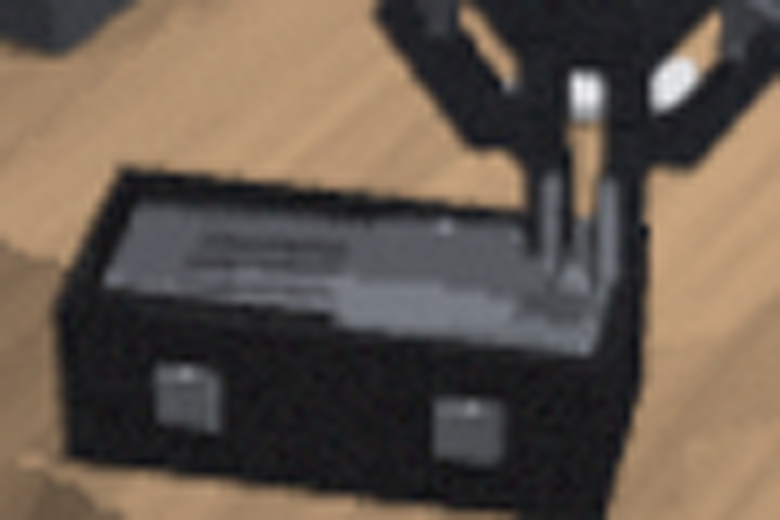

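```bash
python3 - <<'E'
import cv2,numpy as np
a=cv2.imread('pics/side5.png');b=cv2.imread('pics/side7.png')
c=lambda x:cv2.resize(x[195:228,288:352],(800,412),interpolation=cv2.INTER_CUBIC)
o=np.vstack([c(a)[:290],c(b)[:290]])
o=np.clip(o.astype(float)*1.5,0,255).astype(np.uint8)
cv2.imwrite('pics/c11.png',o)
E
```

```text
(no output)
```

View pics/c11.png

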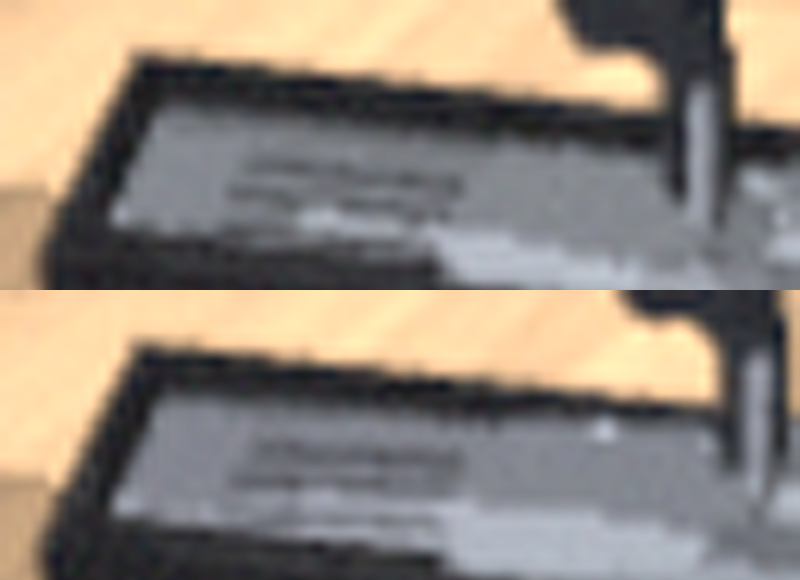

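Request:
drive_tool(
  series=[
    [0,-0.0094,-0.0034,-0.0007,0],
  ],
)

```text
clock: 6.95
position: [0.5544, -0.2012, 0.0718]
tool_rot: [-3.135, -0.007, 1.926]
force: [0.1, 0.1, -1.6]
grip_width: 0.0089
```

```bash
python3 - <<'E'
from st import *
for i in range(2): bot.grab_frame("side");rep()
E
```

```text
t 7.0 p [ 0.5519 -0.2026  0.0714] rpy [-3.1322 -0.0074  1.9245] F [-0.38 -1.4  -0.91] w 0.009
 case-x 0.4505 case-y -0.3778 tool z tilt along casex,y -0.0095 0.0073 q [ 0.55  0.71 -0.43  1.79  0.41  0.74  0.25]
t 7.05 p [ 0.5523 -0.2026  0.0715] rpy [-3.132  -0.0074  1.924 ] F [ 0.37  0.17 -0.98] w 0.0092
 case-x 0.4508 case-y -0.3779 tool z tilt along casex,y -0.0096 0.0073 q [ 0.55  0.71 -0.43  1.79  0.41  0.75  0.25]
```

Request:
drive_tool(
  series=[
    [0,-0.0155,-0.0056,0.0005,0],
  ],
)

```text
clock: 7.15
position: [0.5377, -0.2074, 0.0721]
tool_rot: [-3.134, -0.007, 1.925]
force: [-0.3, 0.2, -1.7]
grip_width: 0.0086
```

```bash
python3 - <<'E'
from st import *
for i in range(2): bot.grab_frame("side")
rep()
E
```

```text
t 7.25 p [ 0.5348 -0.2095  0.0719] rpy [-3.1302 -0.0073  1.9224] F [ 0.23  0.33 -0.83] w 0.0093
 case-x 0.4321 case-y -0.3785 tool z tilt along casex,y -0.0115 0.0072 q [ 0.57  0.69 -0.43  1.83  0.42  0.73  0.26]
```

Request:
drive_tool(
  series=[
    [0,-0.0155,-0.0056,0.0005,0],
  ],
)

```text
clock: 7.35
position: [0.5206, -0.2143, 0.0726]
tool_rot: [-3.132, -0.007, 1.924]
force: [-0.2, -0.2, -1.2]
grip_width: 0.0089
```

```bash
python3 - <<'E'
from st import *
for i in range(2): bot.grab_frame("side")
rep()
im=bot.grab_frame("side");cv2.imwrite("pics/side8.png",im[:,:,::-1])
cv2.imwrite('pics/c12.png',cv2.resize(im[180:240,285:385,::-1],(800,480),interpolation=cv2.INTER_CUBIC))
E
```

```text
t 7.45 p [ 0.5177 -0.2162  0.0723] rpy [-3.1286 -0.0072  1.9209] F [ 0.3   0.98 -1.79] w 0.009
 case-x 0.4137 case-y -0.3789 tool z tilt along casex,y -0.013 0.0072 q [ 0.6   0.68 -0.43  1.86  0.42  0.71  0.27]
```

View pics/c12.png

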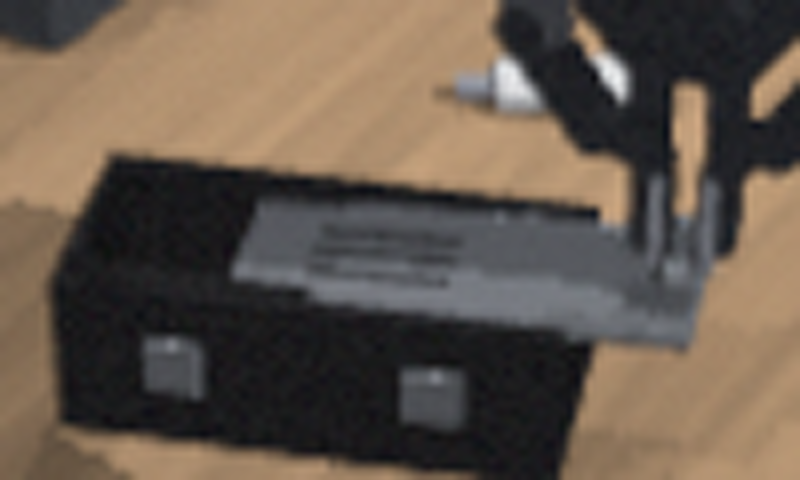

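Request:
drive_tool(
  series=[
    [0,-0.0125,-0.0042,0.0007,0.002],
  ],
)

```text
clock: 7.6
position: [0.5079, -0.2189, 0.0733]
tool_rot: [-3.132, -0.007, 1.925]
force: [0.6, -0.7, -1.1]
grip_width: 0.0092
```

```bash
python3 - <<'E'
from st import *
for i in range(2): bot.grab_frame("side")
rep()
im=bot.grab_frame("side");cv2.imwrite("pics/side9.png",im[:,:,::-1])
cv2.imwrite('pics/c13.png',cv2.resize(im[180:240,285:385,::-1],(800,480),interpolation=cv2.INTER_CUBIC))
E
```

```text
t 7.7 p [ 0.5052 -0.2205  0.0731] rpy [-3.1287 -0.0071  1.9227] F [ 0.47  0.19 -1.95] w 0.0086
 case-x 0.4005 case-y -0.3787 tool z tilt along casex,y -0.0129 0.007 q [ 0.61  0.66 -0.43  1.89  0.42  0.7   0.28]
```

View pics/c13.png

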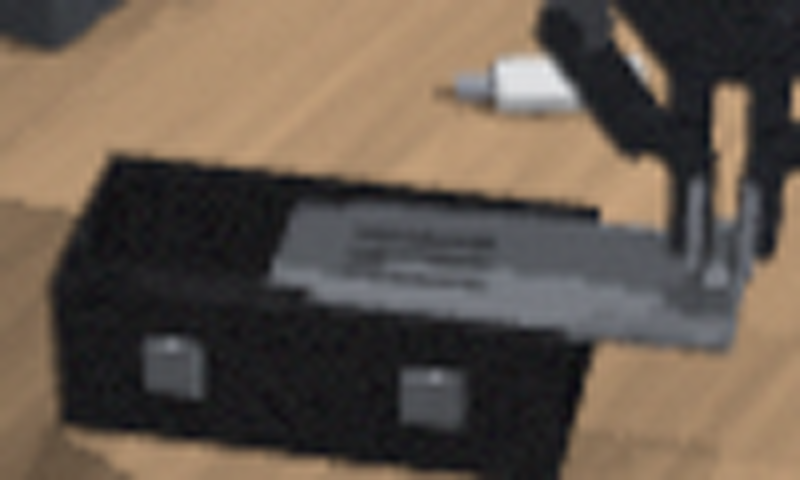

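Request:
drive_tool(
  series=[
    [0,-0.001,0,-0.001,0],
  ],
)

```text
clock: 7.85
position: [0.5056, -0.22, 0.0724]
tool_rot: [-3.13, -0.007, 1.923]
force: [-0.4, -0.1, -0.2]
grip_width: 0.0092
```

```bash
python3 - <<'E'
from st import *
for i in range(2): bot.grab_frame("side")
rep();rep()
E
```

```text
t 7.95 p [ 0.5052 -0.22    0.0721] rpy [-3.1296 -0.0071  1.923 ] F [-0.07  0.59 -2.72] w 0.0091
 case-x 0.4007 case-y -0.3783 tool z tilt along casex,y -0.012 0.007 q [ 0.61  0.67 -0.43  1.89  0.42  0.69  0.28]
t 7.95 p [ 0.5052 -0.22    0.0721] rpy [-3.1296 -0.0071  1.923 ] F [-0.07  0.59 -2.72] w 0.0091
 case-x 0.4007 case-y -0.3783 tool z tilt along casex,y -0.012 0.007 q [ 0.61  0.67 -0.43  1.89  0.42  0.69  0.28]
```

Request:
drive_tool(
  series=[
    [6,0,0,0,0],
  ],
)

```text
clock: 8.05
position: [0.5055, -0.2198, 0.0721]
tool_rot: [-3.13, -0.007, 1.923]
force: [0.8, -0.4, -1.5]
grip_width: 0.0093
```

```bash
python3 - <<'E'
from st import *
bot.grab_frame("side");rep()
bot.grab_frame("side");rep()
E
```

```text
t 8.1 p [ 0.5054 -0.2198  0.0721] rpy [-3.1298 -0.0072  1.9233] F [-0.07  0.32 -1.14] w 0.0087
 case-x 0.401 case-y -0.3781 tool z tilt along casex,y -0.0119 0.0071 q [ 0.61  0.67 -0.43  1.89  0.42  0.69  0.28]
t 8.15 p [ 0.5054 -0.2198  0.0721] rpy [-3.1298 -0.0072  1.9232] F [ 0.34 -0.05 -1.61] w 0.0087
 case-x 0.4009 case-y -0.3782 tool z tilt along casex,y -0.0119 0.0071 q [ 0.61  0.67 -0.43  1.89  0.42  0.69  0.28]
```

Request:
drive_tool(
  series=[
    [16,0,0,0,0],
    [35,0,0,0,0],
  ],
)

```text
clock: 8.35
position: [0.5058, -0.2197, 0.0722]
tool_rot: [-3.13, -0.007, 1.924]
force: [-0.2, 0.2, 0.3]
grip_width: 0.027
```

```bash
python3 - <<'E'
from st import *
bot.grab_frame("side");rep()
im=bot.grab_frame("side");rep()
cv2.imwrite("pics/side10.png",im[:,:,::-1])
cv2.imwrite('pics/c14.png',cv2.resize(im[180:240,285:385,::-1],(800,480),interpolation=cv2.INTER_CUBIC))
E
```

```text
t 8.4 p [ 0.5057 -0.2197  0.0722] rpy [-3.1301 -0.007   1.9234] F [-0.1  -0.44 -0.72] w 0.0301
 case-x 0.4013 case-y -0.3782 tool z tilt along casex,y -0.0115 0.0069 q [ 0.61  0.67 -0.43  1.89  0.42  0.69  0.28]
t 8.45 p [ 0.5057 -0.2197  0.0722] rpy [-3.1302 -0.007   1.9234] F [-0.11 -0.06  0.59] w 0.0298
 case-x 0.4013 case-y -0.3782 tool z tilt along casex,y -0.0115 0.0069 q [ 0.61  0.67 -0.43  1.89  0.42  0.69  0.28]
```

View pics/c14.png

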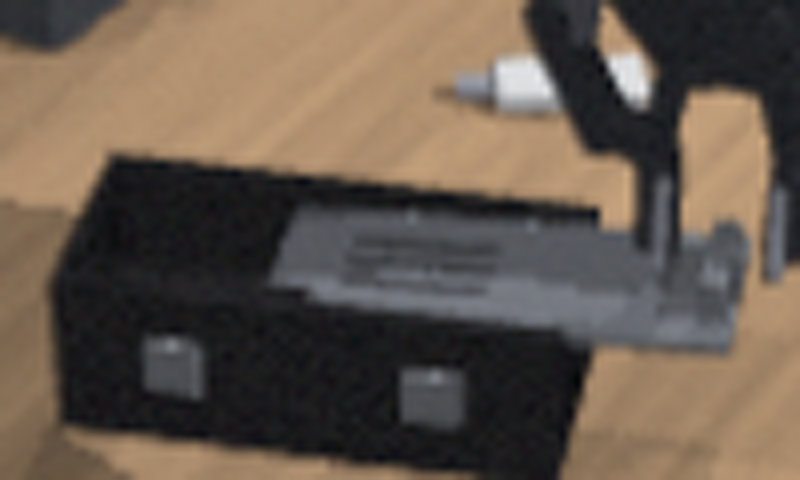

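Request:
drive_tool(
  series=[
    [35,0,0,0.045,0],
    [60,0,0,0.04,0],
    [80,0,0,0.03,0],
  ],
)

```text
clock: 8.75
position: [0.5033, -0.2183, 0.1867]
tool_rot: [-3.125, -0.013, 1.924]
force: [0.5, -0.6, -0.5]
grip_width: 0.0581
```

```bash
python3 - <<'E'
from st import *
for i in range(2):bot.grab_frame("side")
rep()
im=bot.grab_frame("side")
cv2.imwrite("pics/side11.png",im[:,:,::-1])
im2=bot.grab_frame("top")
cv2.imwrite("pics/top11.png",im2[:,:,::-1])
cv2.imwrite('pics/c15.png',np.hstack([cv2.resize(im[180:240,285:385,::-1],(500,300),interpolation=cv2.INTER_CUBIC),cv2.resize(im2[150:250,335:435,::-1],(300,300),interpolation=cv2.INTER_CUBIC)]))
E
```

```text
t 8.85 p [ 0.5049 -0.2189  0.1886] rpy [-3.1285 -0.0093  1.9241] F [ 0.18  0.23 -0.82] w 0.0686
 case-x 0.4007 case-y -0.3772 tool z tilt along casex,y -0.0132 0.0092 q [ 0.68  0.5  -0.52  1.81  0.3   0.92  0.38]
```

View pics/c15.png

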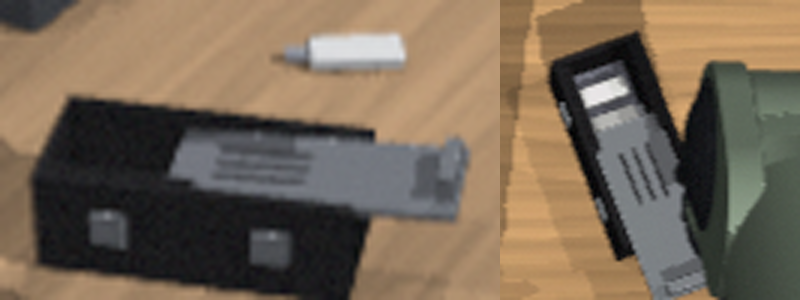

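Request:
drive_tool(
  series=[
    [100,0.003,0.001,0,0.142],
    [100,0.003,0.001,0,0.142],
    [100,0.003,0.001,0,0.142],
    [100,0.003,0.001,0,0.142],
    [100,0.003,0.001,0,0.142],
    [100,0.003,0.001,0,0.142],
    [100,0.003,0.001,0,0.142],
    [100,0.003,0.001,0,0.142],
    [100,0.003,0.001,0,0.142],
    [100,0,0.001,0,0.142],
    [100,0,0,0,0.1],
  ],
)

```text
clock: 10.05
position: [0.5256, -0.2057, 0.1703]
tool_rot: [-3.129, -0.029, -2.777]
force: [0.0, -0.4, 0.3]
grip_width: 0.0852
```

```bash
python3 - <<'E'
from st import *
for i in range(3):bot.grab_frame("side")
rep()
E
```

```text
t 10.2 p [ 0.5256 -0.2059  0.1706] rpy [-3.1286 -0.0286 -2.7853] F [0.41 0.24 0.44] w 0.0856
 case-x 0.4246 case-y -0.372 tool z tilt along casex,y -0.0285 -0.0133 q [ 0.85  0.64 -0.87  1.78  0.59  1.02  1.67]
```

Request:
drive_tool(
  series=[
    [100,0.004,-0.001,0.03,0],
    [100,0,0,0,0],
    [100,0.003,-0.001,0.03,-0.01],
    [100,0,0,0,0],
  ],
)

```text
clock: 10.6
position: [0.5322, -0.2076, 0.23]
tool_rot: [-3.132, -0.03, -2.81]
force: [0.9, 0.0, 0.2]
grip_width: 0.0854
```

```bash
python3 - <<'E'
from st import *
for i in range(3):bot.grab_frame("side")
rep()
E
```

```text
t 10.75 p [ 0.5301 -0.2077  0.2266] rpy [-3.1341 -0.0347 -2.808 ] F [ 0.23 -0.94 -0.59] w 0.0855
 case-x 0.4282 case-y -0.3752 tool z tilt along casex,y -0.0348 -0.0071 q [ 0.87  0.59 -0.9   1.71  0.52  1.13  1.71]
```

Request:
drive_tool(
  series=[
    [100,0,0,-0.048,0],
  ],
)

```text
clock: 10.85
position: [0.5325, -0.2082, 0.1815]
tool_rot: [-3.129, -0.029, -2.81]
force: [2.0, -0.3, -1.5]
grip_width: 0.0853
```

```bash
python3 - <<'E'
from st import *
for i in range(3):bot.grab_frame("side")
rep()
E
```

```text
t 11.0 p [ 0.5285 -0.2073  0.1766] rpy [-3.1375 -0.0385 -2.8081] F [-0.32  0.63  0.29] w 0.0856
 case-x 0.4269 case-y -0.3743 tool z tilt along casex,y -0.0385 -0.0036 q [ 0.84  0.64 -0.86  1.75  0.58  1.05  1.66]
```

Request:
drive_tool(
  series=[
    [100,0.003,-0.002,-0.045,0.012],
  ],
)

```text
clock: 11.1
position: [0.5346, -0.2096, 0.1361]
tool_rot: [-3.133, -0.033, -2.797]
force: [2.1, -0.6, 0.1]
grip_width: 0.0853
```

```bash
cat > ov2.py <<'E'
from ov import *
import scipy.spatial.transform as st
def show(fn,name,w=.0855,off=(325,185),sz=(65,60),sc=9,back=.013,pose=(.6318,-.1715,.346),lid=None):
    im=bot.grab_frame('side')[:,:,::-1].copy();cv2.imwrite(fn,im)
    s=bot.observe();R=st.Rotation.from_euler('xyz',s['tool_rot']).as_matrix();p=s['position']
    off=np.array(off);o=cv2.resize(im[off[1]:off[1]+sz[1],off[0]:off[0]+sz[0]],None,fx=sc,fy=sc,interpolation=cv2.INTER_CUBIC)
    o2=o.copy();h=s['grip_width']/2
    for y0,y1 in((h,h+.0145),(-h-.0145,-h)):
        wire(o2,'side',bx(-.011,.011,y0,y1,-.03-back,-back)@R.T+p,(255,255,0),sc,off)
    if lid is not None: wire(o2,'side',lid,(0,255,0),sc,off)
    cv2.imwrite(name,np.hstack([o,o2]) if sz[0]*sc*2<=800 else np.vstack([o,o2])[:600] if False else o2); cv2.imwrite(name.replace('.png','r.png'),o)
def lidbox(case,d,tilt,xp=0,yoff=0):
    # lid box in world; rear edge at case x .080-d, z .05, front up
    b=bx(-.16,0,-.032,.032,0,.006);c,s=np.cos(tilt),np.sin(tilt)
    q=np.c_[b[:,0]*c+b[:,2]*s,b[:,1]+yoff,-b[:,0]*s+b[:,2]*c+.05]
    q[:,0]+=.08-d
    return boxpts(*case,q)
E
python3 - <<'E'
from st import *
import ov2
for i in range(3):bot.grab_frame("side")
rep()
ov2.show('pics/side12.png','pics/c16.png',lid=ov2.lidbox((.6318,-.1715,.346),.062,.05))
E
```

```text
t 11.25 p [ 0.5309 -0.209   0.1315] rpy [-3.1397 -0.0405 -2.7962] F [-0.34 -0.12  1.2 ] w 0.0854
 case-x 0.4285 case-y -0.3766 tool z tilt along casex,y -0.0405 -0.0019 q [ 0.82  0.7  -0.83  1.78  0.64  0.98  1.63]
```

View pics/c16.png

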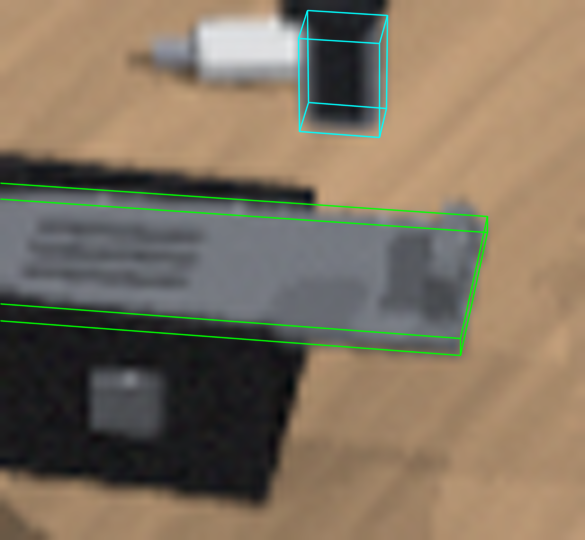

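View pics/c16r.png

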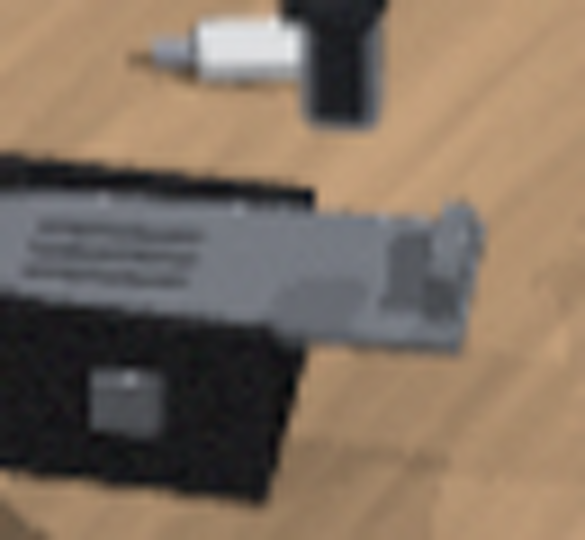

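```bash
python3 - <<'E'
from ov2 import *
im=bot.grab_frame('top')[:,:,::-1].copy();cv2.imwrite('pics/top12.png',im)
off=np.array((335,155));sc=8
o=cv2.resize(im[155:255,335:435],None,fx=sc,fy=sc,interpolation=cv2.INTER_CUBIC)
s=bot.observe();R=st.Rotation.from_euler('xyz',s['tool_rot']).as_matrix();p=s['position'];h=s['grip_width']/2
for y0,y1 in((h,h+.0145),(-h-.0145,-h)):
    wire(o,'top',bx(-.011,.011,y0,y1,-.043,-.013)@R.T+p,(255,255,0),sc,off)
wire(o,'top',lidbox((.6318,-.1715,.346),.062,.05),(0,255,0),sc,off)
wire(o,'top',lidbox((.6316,-.1738,.346),.062,.05),(0,0,255),sc,off)
cv2.imwrite('pics/c17.png',cv2.resize(o,(600,600)))
E
```

```text
(no output)
```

View pics/c17.png

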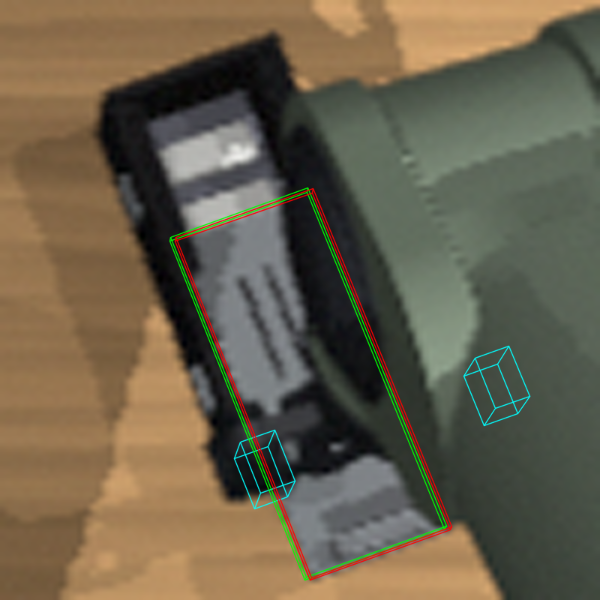

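Request:
drive_tool(
  series=[
    [100,0.002,0.0005,-0.044,0],
  ],
)

```text
clock: 11.45
position: [0.5379, -0.2097, 0.0955]
tool_rot: [-3.131, -0.03, -2.798]
force: [1.9, -1.0, -0.8]
grip_width: 0.0852
```

```bash
python3 - <<'E'
from st import *
import ov2
for i in range(3):bot.grab_frame("side")
rep()
ov2.show('pics/side13.png','pics/c18.png',lid=ov2.lidbox((.6318,-.1715,.346),.062,.05))
E
```

```text
t 11.6 p [ 0.534  -0.2084  0.0905] rpy [-3.1377 -0.0382 -2.7963] F [0.87 0.91 0.41] w 0.0849
 case-x 0.4317 case-y -0.3772 tool z tilt along casex,y -0.0382 -0.0039 q [ 0.79  0.76 -0.79  1.8   0.69  0.92  1.59]
```

View pics/c18.png

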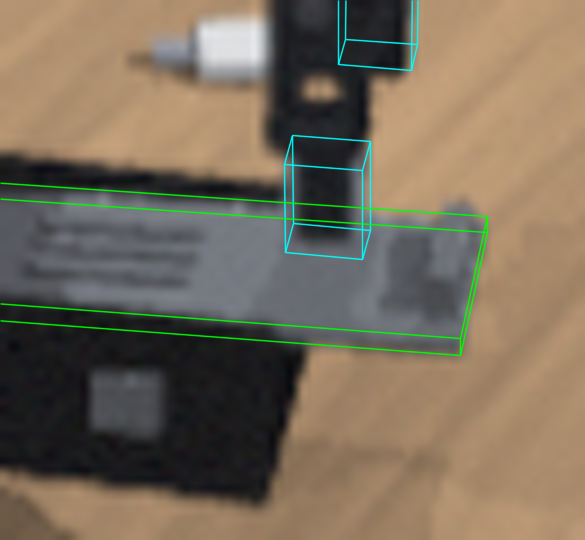

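Request:
drive_tool(
  series=[
    [100,-0.0035,0.0,-0.044,0],
  ],
)

```text
clock: 11.75
position: [0.5353, -0.2095, 0.0533]
tool_rot: [-3.131, -0.029, -2.797]
force: [1.4, -0.5, -1.0]
grip_width: 0.0853
```

```bash
python3 - <<'E'
from st import *
import ov2
for i in range(3):bot.grab_frame("side")
rep()
ov2.show('pics/side14.png','pics/c19.png',lid=ov2.lidbox((.6318,-.1715,.346),.062,.05))
E
```

```text
t 11.9 p [ 0.5308 -0.2085  0.0484] rpy [-3.1375 -0.0381 -2.7964] F [0.57 0.37 0.58] w 0.0855
 case-x 0.4287 case-y -0.3761 tool z tilt along casex,y -0.0381 -0.0041 q [ 0.76  0.81 -0.74  1.82  0.75  0.85  1.54]
```

View pics/c19r.png

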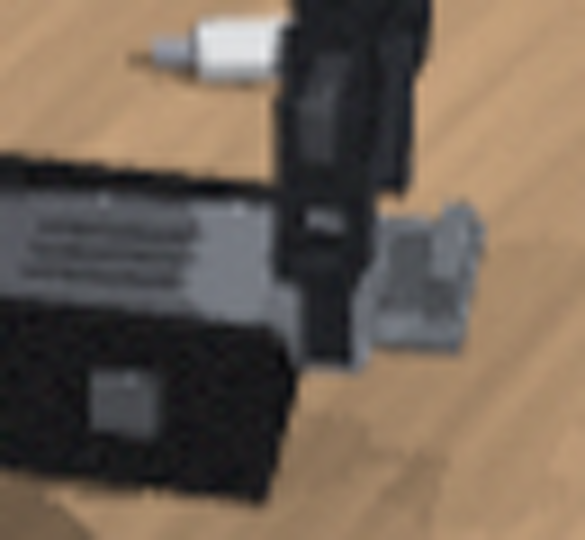

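Request:
drive_tool(
  series=[
    [100,-0.0003,0,-0.0045,0],
  ],
)

```text
clock: 12.05
position: [0.5328, -0.2087, 0.0474]
tool_rot: [-3.135, -0.034, -2.797]
force: [0.2, -0.3, 1.2]
grip_width: 0.0854
```

```bash
python3 - <<'E'
from st import *
for i in range(2):bot.grab_frame("side")
rep()
E
```

```text
t 12.15 p [ 0.5322 -0.2087  0.0464] rpy [-3.1353 -0.0351 -2.7965] F [-0.96 -0.14  0.32] w 0.0853
 case-x 0.4299 case-y -0.3768 tool z tilt along casex,y -0.0351 -0.0063 q [ 0.76  0.82 -0.74  1.82  0.76  0.84  1.54]
```

Request:
drive_tool(
  series=[
    [80,0,0,0,0],
  ],
  newtons=25,
)

```text
clock: 12.25
position: [0.5326, -0.2088, 0.0473]
tool_rot: [-3.135, -0.035, -2.797]
force: [0.1, -0.4, 0.1]
grip_width: 0.0731
```

```bash
python3 - <<'E'
from st import *
import ov2
for i in range(2):bot.grab_frame("side")
rep()
ov2.show('pics/side15.png','pics/c20.png',back=.0065,lid=ov2.lidbox((.6318,-.1715,.346),.062,.05))
E
```

```text
t 12.35 p [ 0.5326 -0.2088  0.0471] rpy [-3.1347 -0.0344 -2.7966] F [-0.42  1.   -0.32] w 0.0687
 case-x 0.4302 case-y -0.377 tool z tilt along casex,y -0.0344 -0.0069 q [ 0.76  0.82 -0.74  1.82  0.76  0.84  1.54]
```

View pics/c20r.png

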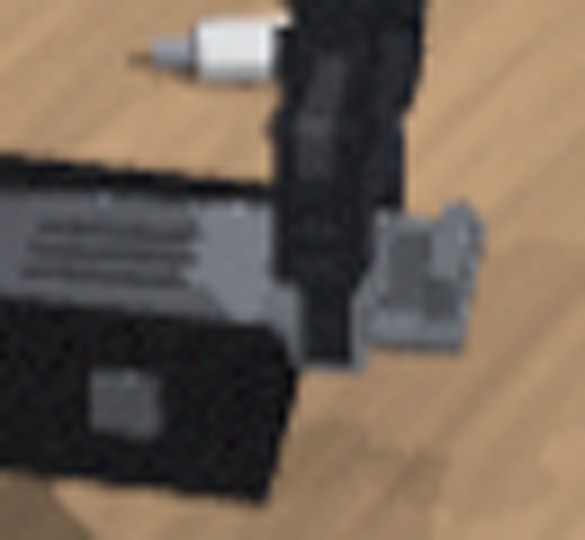

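Request:
drive_tool(
  series=[
    [80,-0.001,0.0003,-0.005,0],
  ],
)

```text
clock: 12.5
position: [0.5318, -0.2086, 0.0423]
tool_rot: [-3.134, -0.034, -2.797]
force: [1.1, -0.1, -0.0]
grip_width: 0.0684
```

```bash
python3 - <<'E'
from st import *
for i in range(2):bot.grab_frame("side")
rep()
E
```

```text
t 12.6 p [ 0.531  -0.2084  0.0413] rpy [-3.1352 -0.0353 -2.7966] F [-0.51 -0.35  0.16] w 0.0683
 case-x 0.4289 case-y -0.3762 tool z tilt along casex,y -0.0353 -0.0063 q [ 0.76  0.82 -0.74  1.83  0.76  0.83  1.53]
```

Request:
drive_tool(
  series=[
    [60,0,0,0,0],
  ],
  newtons=25,
)

```text
clock: 12.7
position: [0.5311, -0.2084, 0.0413]
tool_rot: [-3.135, -0.035, -2.797]
force: [0.1, -0.9, 6.7]
grip_width: 0.0629
```

```bash
python3 - <<'E'
from st import *
import ov2
for i in range(2):bot.grab_frame("side");rep()
ov2.show('pics/side16.png','pics/c21.png',back=.0065,lid=ov2.lidbox((.6318,-.1715,.346),.062,.05))
E
```

```text
t 12.75 p [ 0.5311 -0.2084  0.0414] rpy [-3.1352 -0.0353 -2.7965] F [-2.1   0.11  5.52] w 0.0635
 case-x 0.429 case-y -0.3762 tool z tilt along casex,y -0.0353 -0.0064 q [ 0.76  0.82 -0.74  1.83  0.76  0.83  1.53]
t 12.8 p [ 0.5311 -0.2084  0.0414] rpy [-3.1352 -0.0353 -2.7965] F [-0.99 -0.44  5.24] w 0.0631
 case-x 0.429 case-y -0.3761 tool z tilt along casex,y -0.0353 -0.0063 q [ 0.76  0.82 -0.74  1.83  0.76  0.83  1.53]
```

View pics/c21r.png

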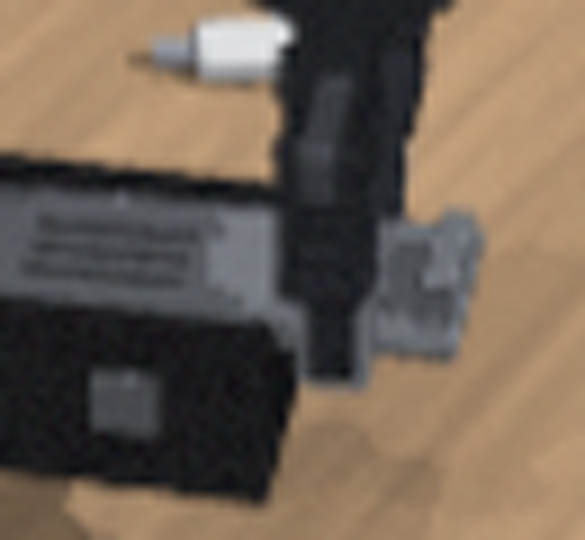

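```bash
python3 - <<'E'
import cv2,numpy as np
a=cv2.imread('pics/side11.png');b=cv2.imread('pics/side16.png')
c=lambda x:cv2.resize(x[198:228,310:382],(800,333),interpolation=cv2.INTER_CUBIC)[:300]
o=np.vstack([c(a),c(b)])
o=np.clip(o.astype(float)*1.6,0,255).astype(np.uint8)
cv2.imwrite('pics/c22.png',o)
E
```

```text
(no output)
```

View pics/c22.png

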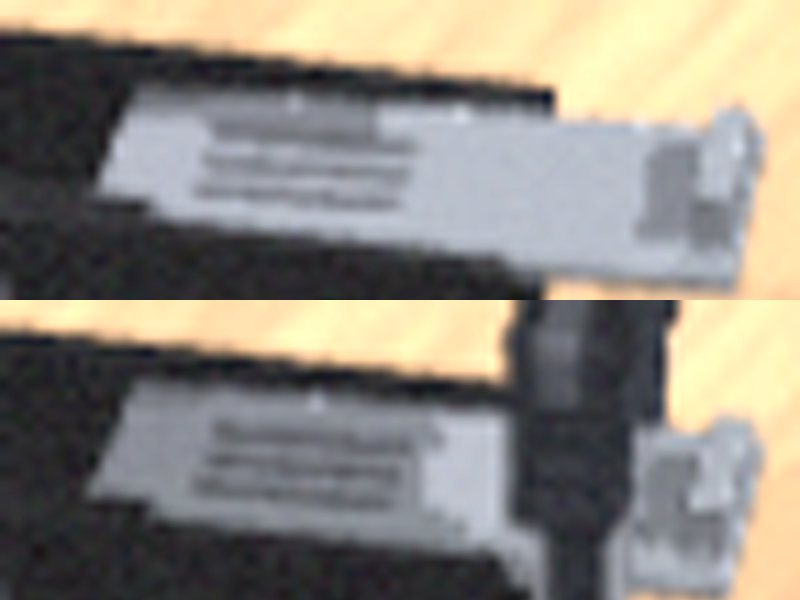

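Request:
drive_tool(
  series=[
    [50,0,0,0.0012,0],
  ],
  newtons=60,
)

```text
clock: 12.95
position: [0.5311, -0.2083, 0.0426]
tool_rot: [-3.135, -0.035, -2.796]
force: [-0.4, 0.5, -0.9]
grip_width: 0.0619
```

```bash
python3 - <<'E'
from st import *
for i in range(2):bot.grab_frame("side");rep()
E
```

```text
t 13.0 p [ 0.5311 -0.2084  0.0428] rpy [-3.1352 -0.0353 -2.7965] F [ 0.3  -0.06  0.1 ] w 0.0623
 case-x 0.429 case-y -0.3761 tool z tilt along casex,y -0.0353 -0.0063 q [ 0.76  0.82 -0.74  1.83  0.76  0.84  1.53]
t 13.05 p [ 0.531  -0.2084  0.0427] rpy [-3.1352 -0.0354 -2.7965] F [-1.53 -0.22 -1.43] w 0.062
 case-x 0.4289 case-y -0.3761 tool z tilt along casex,y -0.0354 -0.0063 q [ 0.76  0.82 -0.74  1.83  0.76  0.84  1.53]
```

Request:
drive_tool(
  series=[
    [50,-0.0094,-0.0034,0.0004,0],
  ],
)

```text
clock: 13.15
position: [0.522, -0.2111, 0.043]
tool_rot: [-3.136, -0.035, -2.796]
force: [0.2, 0.2, -1.6]
grip_width: 0.062
```

```bash
python3 - <<'E'
from st import *
for i in range(2):bot.grab_frame("side");rep()
E
```

```text
t 13.2 p [ 0.5196 -0.2124  0.0427] rpy [-3.1355 -0.0369 -2.7967] F [ 0.42 -1.54 -0.94] w 0.0619
 case-x 0.4168 case-y -0.3761 tool z tilt along casex,y -0.0369 -0.006 q [ 0.77  0.81 -0.74  1.85  0.76  0.82  1.54]
t 13.25 p [ 0.5201 -0.2125  0.0428] rpy [-3.1354 -0.0369 -2.7971] F [0.26 0.32 0.13] w 0.0622
 case-x 0.4172 case-y -0.3763 tool z tilt along casex,y -0.0369 -0.0061 q [ 0.77  0.81 -0.74  1.85  0.76  0.83  1.54]
```

Request:
drive_tool(
  series=[
    [50,-0.0122,-0.0044,0.001,0],
  ],
)

```text
clock: 13.35
position: [0.5083, -0.2164, 0.0439]
tool_rot: [-3.136, -0.036, -2.796]
force: [0.7, -0.6, -1.8]
grip_width: 0.0621
```

```bash
python3 - <<'E'
from st import *
for i in range(2):bot.grab_frame("side")
rep()
import ov2
ov2.show('pics/side17.png','pics/c23.png',off=(300,180),sz=(90,60),sc=8)
E
```

```text
t 13.45 p [ 0.5058 -0.218   0.0437] rpy [-3.1353 -0.0387 -2.7984] F [-0.11 -0.09 -0.88] w 0.062
 case-x 0.4019 case-y -0.3767 tool z tilt along casex,y -0.0387 -0.0061 q [ 0.79  0.8  -0.74  1.88  0.77  0.81  1.54]
```

View pics/c23r.png

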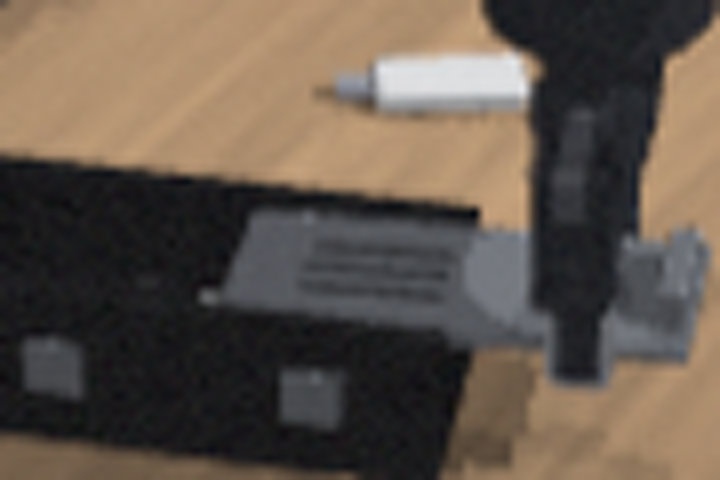

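Request:
drive_tool(
  series=[
    [50,-0.001,0,0.015,0],
  ],
)

```text
clock: 13.6
position: [0.5051, -0.2174, 0.0582]
tool_rot: [-3.137, -0.039, -2.798]
force: [-0.6, 0.7, -0.4]
grip_width: 0.0624
```

```bash
python3 - <<'E'
from st import *
for i in range(2):bot.grab_frame("side");rep()
E
```

```text
t 13.65 p [ 0.5062 -0.2177  0.0613] rpy [-3.1346 -0.0369 -2.7982] F [ 3.34 -1.38  2.8 ] w 0.0622
 case-x 0.4024 case-y -0.3765 tool z tilt along casex,y -0.0369 -0.0069 q [ 0.81  0.77 -0.76  1.87  0.74  0.84  1.56]
t 13.7 p [ 0.5067 -0.2178  0.0608] rpy [-3.1338 -0.036  -2.7983] F [-0.5   0.65 -1.4 ] w 0.0625
 case-x 0.4028 case-y -0.3768 tool z tilt along casex,y -0.036 -0.0077 q [ 0.81  0.77 -0.76  1.87  0.74  0.84  1.56]
```

Request:
drive_tool(
  series=[
    [50,0,0,0.045,0],
  ],
)

```text
clock: 13.8
position: [0.5047, -0.2174, 0.1031]
tool_rot: [-3.138, -0.04, -2.798]
force: [0.3, -2.2, -0.9]
grip_width: 0.0624
```

```bash
python3 - <<'E'
from st import *
for i in range(2):bot.grab_frame("side")
rep()
import ov2
ov2.show('pics/side18.png','pics/c24.png',off=(300,160),sz=(90,60),sc=8)
E
```

```text
t 13.9 p [ 0.5092 -0.2179  0.1102] rpy [-3.1301 -0.0312 -2.798 ] F [ 1.2  -0.01 -1.54] w 0.0626
 case-x 0.4051 case-y -0.3777 tool z tilt along casex,y -0.0312 -0.0114 q [ 0.84  0.7  -0.81  1.85  0.67  0.91  1.62]
```

View pics/c24r.png

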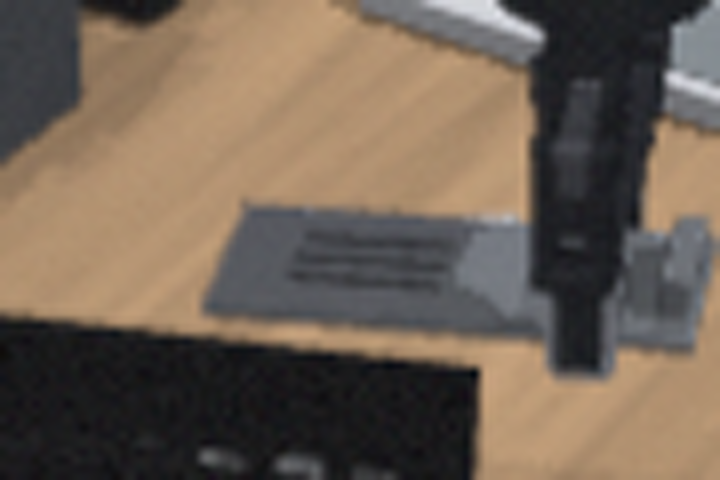

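Request:
drive_tool(
  series=[
    [50,0,0,0.045,0],
    [50,0.003,0.02,0.045,-0.01],
    [50,0.008,0.04,0.02,-0.02],
    [50,0.01,0.045,0,-0.02],
    [50,0.01,0.045,0,-0.02],
    [50,0.01,0.045,0,-0.02],
    [50,0.01,0.045,0,-0.02],
    [50,0.01,0.045,0,-0.02],
  ],
)

```text
clock: 14.75
position: [0.5683, 0.0698, 0.2199]
tool_rot: [-3.129, -0.034, -2.947]
force: [0.4, 0.0, -1.3]
grip_width: 0.0623
```

```bash
python3 - <<'E'
from st import *
for i in range(3):bot.grab_frame("side")
rep(.126)
im=bot.grab_frame("side")[:,:,::-1];cv2.imwrite('pics/side19.png',im)
E
```

```text
t 14.9 p [0.568  0.072  0.2199] rpy [-3.1308 -0.0335 -2.94  ] F [ 0.07 -0.88 -1.89] w 0.0622
 case-x 0.5725 case-y 0.0 tool z tilt along casex,y -0.0326 -0.0133 q [ 0.36  0.6  -0.88  1.69  0.51  1.13  1.1 ]
```

View pics/side19.png

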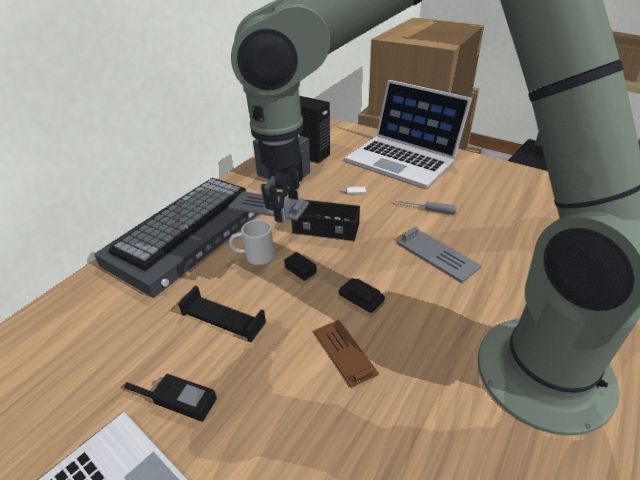

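Request:
drive_tool(
  series=[
    [50,0.01,0.04,0,-0.02],
    [50,0.01,0.04,0,-0.02],
    [50,0.01,0.04,0,-0.02],
    [50,0.005,0.03,0,-0.01],
  ],
)

```text
clock: 15.35
position: [0.6054, 0.2117, 0.2176]
tool_rot: [-3.123, -0.037, -3.031]
force: [-1.8, 1.2, -1.2]
grip_width: 0.0621
```

```bash
python3 - <<'E'
from st import *
for i in range(3):bot.grab_frame("side")
rep(.126)
im=bot.grab_frame("side")[:,:,::-1];cv2.imwrite('pics/side20.png',im)
im2=bot.grab_frame("top")[:,:,::-1];cv2.imwrite('pics/top20.png',im2)
o=np.hstack([cv2.resize(im[210:350,160:300],(400,400),interpolation=cv2.INTER_CUBIC),cv2.resize(im2[130:260,170:300],(400,400),interpolation=cv2.INTER_CUBIC)])
cv2.imwrite('pics/c25.png',o)
E
```

```text
t 15.5 p [0.6046 0.2117 0.2174] rpy [-3.1231 -0.0373 -3.0281] F [-0.19 -0.97 -1.81] w 0.0619
 case-x 0.6264 case-y 0.134 tool z tilt along casex,y -0.0375 -0.018 q [ 0.07  0.7  -0.83  1.5   0.53  1.22  0.84]
```

View pics/c25.png

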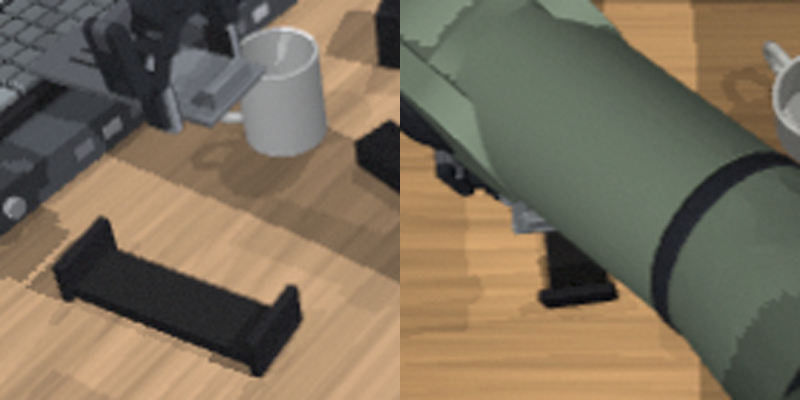

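Request:
drive_tool(
  series=[
    [50,0.003,0.016,-0.04,0.0125],
  ],
)

```text
clock: 15.7
position: [0.611, 0.2227, 0.1813]
tool_rot: [-3.122, -0.03, -3.023]
force: [1.5, 0.3, -1.1]
grip_width: 0.0619
```

```bash
python3 - <<'E'
from st import *
for i in range(3):bot.grab_frame("side")
rep(.126)
E
```

```text
t 15.85 p [0.6074 0.2236 0.1759] rpy [-3.1207 -0.0402 -3.0193] F [-0.4  -0.1  -0.35] w 0.0619
 case-x 0.6307 case-y 0.1454 tool z tilt along casex,y -0.0402 -0.0207 q [ 0.04  0.76 -0.8   1.52  0.57  1.16  0.81]
```

Request:
drive_tool(
  series=[
    [50,0.0,0.0,-0.048,0],
  ],
)

```text
clock: 15.95
position: [0.6108, 0.2239, 0.1334]
tool_rot: [-3.123, -0.031, -3.021]
force: [1.4, 0.8, -1.0]
grip_width: 0.0624
```

```bash
cat > ov3.py <<'E'
from ov2 import *
REST=(.652,.2333,.126)
def lidp(cx,cy,z,yaw,tilt,roll=0):
    R=st.Rotation.from_euler('ZYX',[yaw,tilt,roll]).as_matrix()
    return lambda b:b@R.T+np.array([cx,cy,z])
def show3(fn,name,lid=None,off=(165,200),sz=(110,75),sc=7,rest=REST,back=.006):
    im=bot.grab_frame('side')[:,:,::-1].copy();cv2.imwrite(fn,im)
    s=bot.observe();R=st.Rotation.from_euler('xyz',s['tool_rot']).as_matrix();p=s['position']
    off=np.array(off);o=cv2.resize(im[off[1]:off[1]+sz[1],off[0]:off[0]+sz[0]],None,fx=sc,fy=sc,interpolation=cv2.INTER_CUBIC)
    cv2.imwrite(name.replace('.png','r.png'),o);h=.032
    for y0,y1 in((h,h+.0145),(-h-.0145,-h)):
        wire(o,'side',bx(-.011,.011,y0,y1,-.03-back,-back)@R.T+p,(255,255,0),sc,off)
    for b in(bx(-.095,.095,-.025,.025,0,.014),bx(-.095,-.085,-.032,.032,0,.04),bx(.085,.095,-.032,.032,0,.04)):
        wire(o,'side',boxpts(*rest,b),(0,0,255),sc,off)
    if lid:
        f=lidp(*lid);wire(o,'side',f(bx(-.08,.08,-.032,.032,-.003,.003)),(0,255,0),sc,off);wire(o,'side',f(bx(-.078,-.068,-.02,.02,.003,.017)),(0,255,0),sc,off)
    cv2.imwrite(name,o)
E
python3 - <<'E'
from st import *
import ov3
for i in range(3):bot.grab_frame("side")
s=rep(.126)
R=st.Rotation.from_euler('xyz',s['tool_rot']).as_matrix()
g=s['position']-R[:,2]*.0165   # lid mid along finger axis (guess)
c,n=np.cos(.126),np.sin(.126);lc=g+.045*np.array([c,n,0]);lc[2]-=.045*.024
print(lc.round(4))
ov3.show3('pics/side21.png','pics/c26.png',lid=(*lc,s['tool_rot'][2]+np.pi,.024))
E
```

```text
t 16.1 p [0.607  0.2216 0.1274] rpy [-3.1194 -0.043  -3.0208] F [ 0.7   0.13 -0.91] w 0.0624
 case-x 0.63 case-y 0.1435 tool z tilt along casex,y -0.0431 -0.022 q [ 0.03  0.81 -0.78  1.55  0.61  1.09  0.78]
[0.6523 0.2277 0.1428]
```

View pics/c26.png

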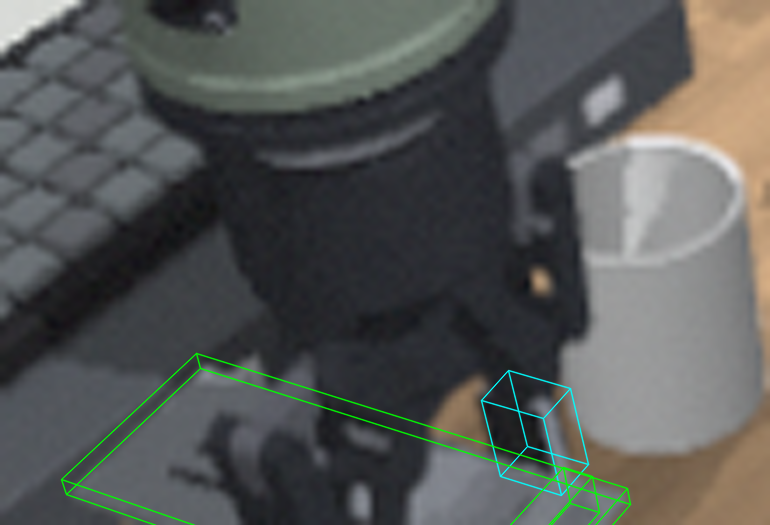

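View pics/c26r.png

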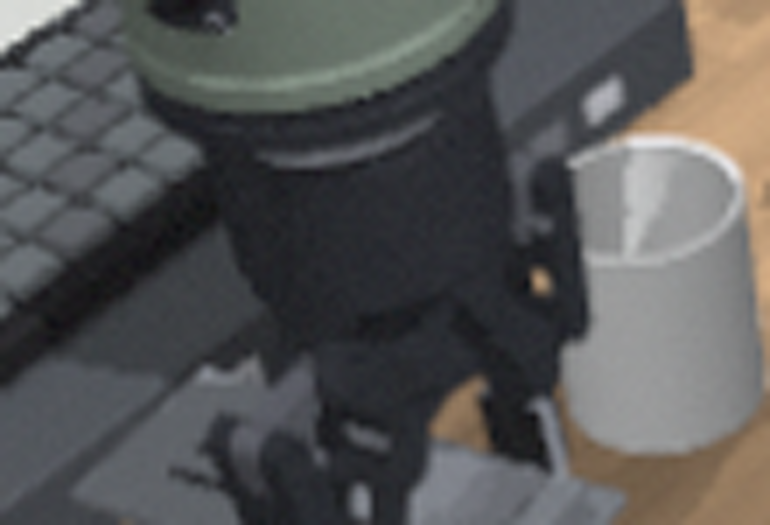

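```bash
python3 - <<'E'
from st import *
import ov3
s=rep(.126)
R=st.Rotation.from_euler('xyz',s['tool_rot']).as_matrix()
g=s['position']-R[:,2]*.0165
c,n=np.cos(.126),np.sin(.126);lc=g+.045*np.array([c,n,0]);lc[2]-=.045*.03
ov3.show3('pics/side22.png','pics/c27.png',lid=(*lc,s['tool_rot'][2]+np.pi,.03),off=(165,242),sz=(113,85))
E
```

```text
t 16.15 p [0.6078 0.2226 0.1292] rpy [-3.1206 -0.0403 -3.0205] F [-0.02 -0.22 -0.56] w 0.0622
 case-x 0.6309 case-y 0.1445 tool z tilt along casex,y -0.0404 -0.0208 q [ 0.03  0.81 -0.78  1.55  0.61  1.09  0.78]
```

View pics/c27.png

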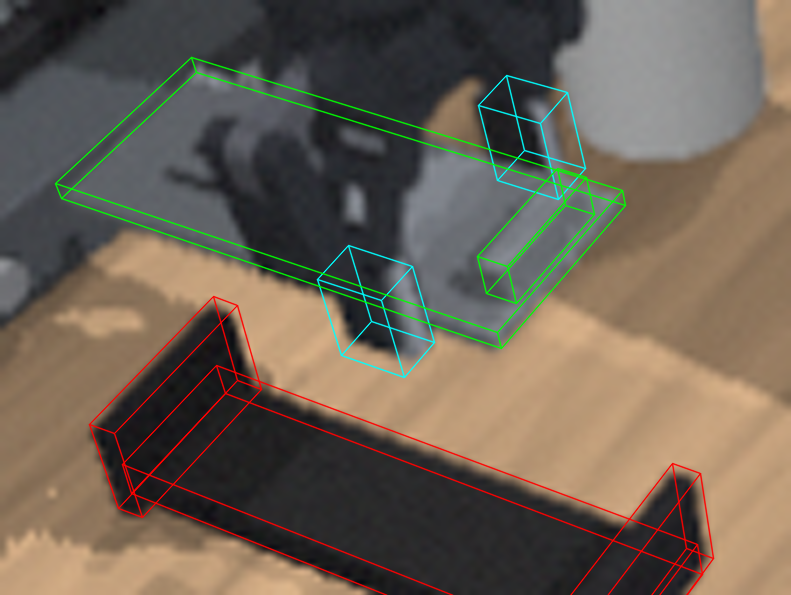

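Request:
drive_tool(
  series=[
    [50,-0.001,0.007,-0.046,0.005],
  ],
)

```text
clock: 16.3
position: [0.6115, 0.231, 0.0909]
tool_rot: [-3.124, -0.028, -3.018]
force: [1.1, 0.9, -1.0]
grip_width: 0.0617
```

```bash
cat > ck.py <<'E'
from st import *
import ov3,sys
for i in range(3):bot.grab_frame("side")
s=rep(.126)
R=st.Rotation.from_euler('xyz',s['tool_rot']).as_matrix()
t=float(sys.argv[2]);g=s['position']-R[:,2]*.017
yw=s['tool_rot'][2]+np.pi
c,n=np.cos(yw),np.sin(yw);lc=g+.045*np.array([c,n,0]);lc[2]-=.045*t
print('lid',lc.round(4),'yaw',yw,'err in rest frame',np.round([(lc[0]-.652)*.992+(lc[1]-.2333)*.1257,-(lc[0]-.652)*.1257+(lc[1]-.2333)*.992],4))
ov3.show3(f'pics/side{sys.argv[1]}.png',f'pics/c{sys.argv[1]}.png',lid=(*lc,yw,t),off=(165,260),sz=(113,85))
E
python3 ck.py 28 .03
```

```text
t 16.45 p [0.607  0.2302 0.0847] rpy [-3.121  -0.0396 -3.0151] F [-0.25 -0.07 -2.07] w 0.062
 case-x 0.6311 case-y 0.1521 tool z tilt along casex,y -0.0396 -0.0206 q [-0.    0.86 -0.75  1.57  0.65  1.02  0.75]
lid [0.6522 0.2363 0.1004] yaw 0.12652347433117273 err in rest frame [0.0006 0.0029]
```

View pics/c28.png

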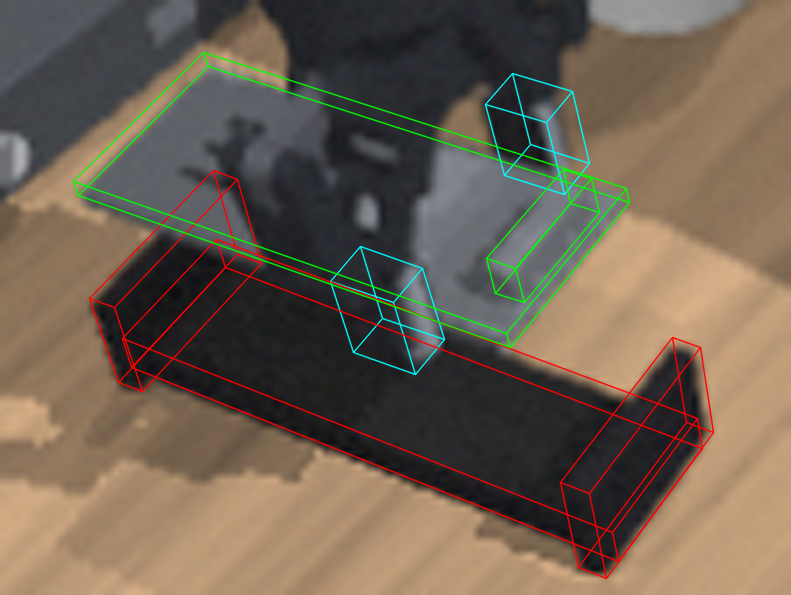

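```bash
python3 ck.py 29 .06
```

```text
t 16.65 p [0.6083 0.2304 0.0865] rpy [-3.1218 -0.036  -3.0158] F [ 0.05 -0.38 -1.3 ] w 0.0623
 case-x 0.6324 case-y 0.1522 tool z tilt along casex,y -0.036 -0.0198 q [-0.    0.86 -0.75  1.57  0.65  1.02  0.75]
lid [0.6535 0.2365 0.1008] yaw 0.12578592633301255 err in rest frame [0.0019 0.003 ]
```

View pics/c29.png

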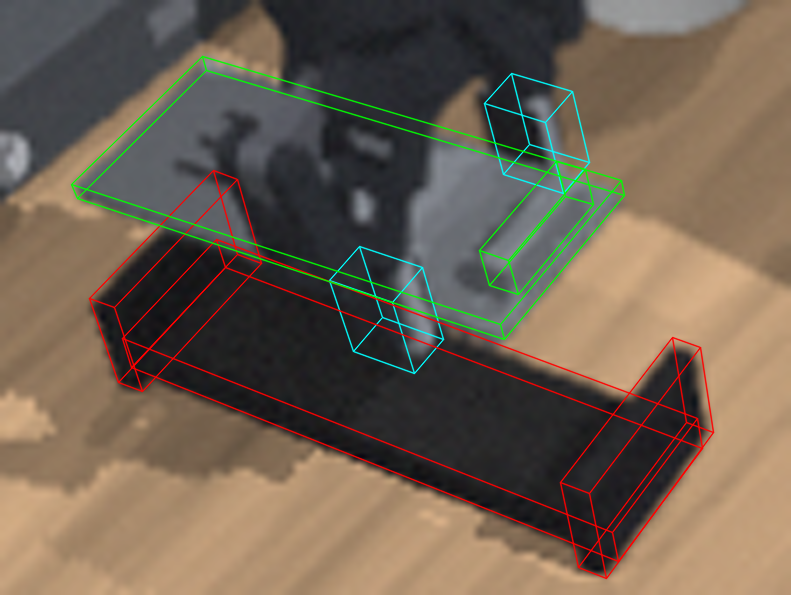

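Request:
drive_tool(
  series=[
    [50,0,-0.002,-0.045,0],
  ],
)

```text
clock: 16.8
position: [0.6116, 0.2301, 0.0467]
tool_rot: [-3.124, -0.027, -3.017]
force: [1.8, 0.5, -1.0]
grip_width: 0.0625
```

```bash
python3 ck.py 30 .05
```

```text
t 16.95 p [0.6073 0.2276 0.0405] rpy [-3.1207 -0.039  -3.016 ] F [-0.54  0.66 -0.73] w 0.0621
 case-x 0.6311 case-y 0.1495 tool z tilt along casex,y -0.0389 -0.0208 q [-0.02  0.91 -0.72  1.59  0.7   0.96  0.72]
lid [0.6526 0.2337 0.0553] yaw 0.12559342692763042 err in rest frame [0.0006 0.0003]
```

View pics/c30.png

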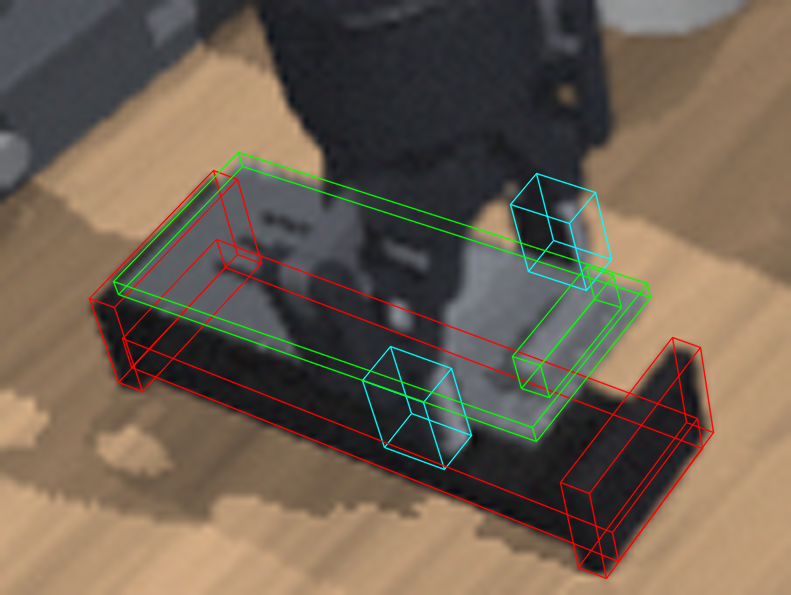

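Request:
drive_tool(
  series=[
    [50,0,0,-0.02,0],
    [50,-0.002,0,0.0,0],
    [50,-0.001,0,0.0,0],
  ],
)

```text
clock: 17.3
position: [0.6068, 0.2298, 0.0259]
tool_rot: [-3.123, -0.032, -3.016]
force: [0.6, 0.1, -1.3]
grip_width: 0.0623
```

```bash
python3 ck.py 31 .04
```

```text
t 17.45 p [0.6068 0.2294 0.0255] rpy [-3.123  -0.0328 -3.0163] F [ 0.64  0.23 -1.33] w 0.0621
 case-x 0.6308 case-y 0.1513 tool z tilt along casex,y -0.0328 -0.0186 q [-0.02  0.93 -0.71  1.6   0.71  0.93  0.7 ]
lid [0.652  0.2354 0.0407] yaw 0.12529380943513102 err in rest frame [0.0002 0.0021]
```

Request:
drive_tool(
  series=[
    [50,0,-0.003,-0.014,0],
    [50,-0.001,0,0.0,0],
  ],
)

```text
clock: 17.7
position: [0.6062, 0.2259, 0.0108]
tool_rot: [-3.123, -0.032, -3.017]
force: [-1.0, -0.7, -1.8]
grip_width: 0.062
```

```bash
python3 ck.py 32 .04
```

```text
t 17.85 p [0.6067 0.2273 0.0127] rpy [-3.1241 -0.0303 -3.0161] F [-0.2  -0.17 -1.  ] w 0.0622
 case-x 0.6304 case-y 0.1492 tool z tilt along casex,y -0.0303 -0.0175 q [-0.02  0.95 -0.7   1.6   0.73  0.91  0.69]
lid [0.6518 0.2332 0.0278] yaw 0.12554223733961312 err in rest frame [-0.0002 -0.    ]
```

View pics/c32.png

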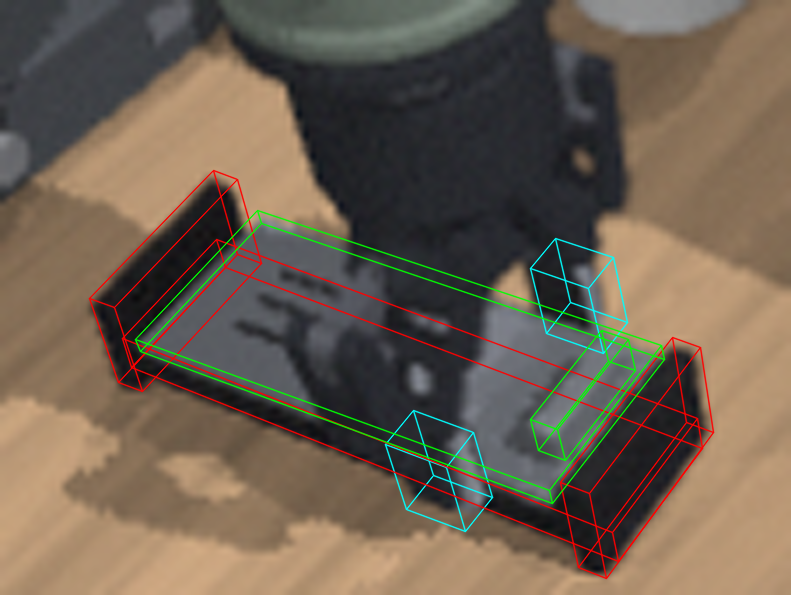

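Request:
drive_tool(
  series=[
    [50,0,0,-0.005,0],
  ],
  newtons=30,
)

```text
clock: 18.0
position: [0.6072, 0.2276, 0.0083]
tool_rot: [-3.124, -0.029, -3.016]
force: [-1.0, 0.7, -1.6]
grip_width: 0.0627
```

```bash
python3 - <<'E'
from st import *
for i in range(3):bot.grab_frame("side")
rep(.126)
E
```

```text
t 18.15 p [0.6066 0.2273 0.0075] rpy [-3.124  -0.0304 -3.0159] F [-0.47 -0.22 -1.42] w 0.0621
 case-x 0.6304 case-y 0.1492 tool z tilt along casex,y -0.0304 -0.0176 q [-0.03  0.95 -0.69  1.61  0.73  0.9   0.69]
```

Request:
drive_tool(
  series=[
    [50,0,0,-0.003,0],
  ],
  newtons=20,
)

```text
clock: 18.25
position: [0.6068, 0.2274, 0.0047]
tool_rot: [-3.124, -0.03, -3.016]
force: [-0.6, -0.7, -0.1]
grip_width: 0.0622
```

```bash
python3 - <<'E'
from st import *
for i in range(3):bot.grab_frame("side")
rep(.126)
E
```

```text
t 18.4 p [0.6066 0.2273 0.0044] rpy [-3.1241 -0.0305 -3.0159] F [-0.79  0.34 -0.18] w 0.0625
 case-x 0.6304 case-y 0.1493 tool z tilt along casex,y -0.0305 -0.0175 q [-0.03  0.96 -0.69  1.61  0.74  0.9   0.69]
```

Request:
drive_tool(
  series=[
    [50,0,0,-0.002,0],
  ],
  newtons=20,
)

```text
clock: 18.5
position: [0.6067, 0.2274, 0.0026]
tool_rot: [-3.124, -0.03, -3.016]
force: [-1.1, 0.3, 1.8]
grip_width: 0.062
```

```bash
python3 ck.py 33 .01
```

```text
t 18.65 p [0.6067 0.2274 0.0024] rpy [-3.1241 -0.0302 -3.0158] F [-0.67  0.5   0.76] w 0.0622
 case-x 0.6305 case-y 0.1493 tool z tilt along casex,y -0.0302 -0.0175 q [-0.03  0.96 -0.69  1.61  0.74  0.89  0.69]
lid [0.6518 0.2334 0.0189] yaw 0.12575505872282955 err in rest frame [-0.0001  0.0001]
```

View pics/c33.png

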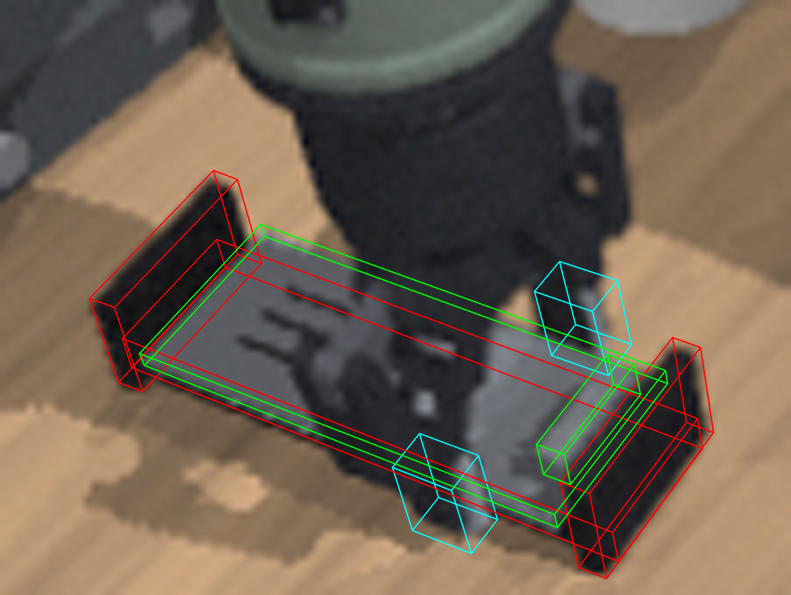

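Request:
drive_tool(
  series=[
    [50,0,0,-0.002,0],
  ],
  newtons=20,
)

```text
clock: 18.8
position: [0.6068, 0.2274, 0.0007]
tool_rot: [-3.124, -0.03, -3.016]
force: [-1.5, 0.2, 2.7]
grip_width: 0.0621
```

```bash
python3 - <<'E'
from st import *
for i in range(2):bot.grab_frame("side");rep(.126)
E
```

```text
t 18.85 p [6.067e-01 2.274e-01 3.000e-04] rpy [-3.1241 -0.0301 -3.0159] F [-0.61  0.28  2.09] w 0.0625
 case-x 0.6305 case-y 0.1493 tool z tilt along casex,y -0.0301 -0.0175 q [-0.03  0.96 -0.69  1.61  0.74  0.89  0.69]
t 18.9 p [6.068e-01 2.274e-01 4.000e-04] rpy [-3.1242 -0.0301 -3.0159] F [-0.64 -0.56  2.29] w 0.062
 case-x 0.6305 case-y 0.1493 tool z tilt along casex,y -0.0301 -0.0174 q [-0.03  0.96 -0.69  1.61  0.74  0.89  0.69]
```

Request:
drive_tool(
  series=[
    [50,0,0,-0.0015,0],
  ],
)

```text
clock: 19.0
position: [0.6069, 0.2275, -0.0004]
tool_rot: [-3.124, -0.03, -3.016]
force: [0.2, -1.6, 14.5]
grip_width: 0.0621
```

```bash
python3 ck.py 34 .0
```

```text
t 19.15 p [ 6.070e-01  2.275e-01 -4.000e-04] rpy [-3.1242 -0.0295 -3.0163] F [-2.85 -2.49 12.27] w 0.0623
 case-x 0.6308 case-y 0.1494 tool z tilt along casex,y -0.0295 -0.0174 q [-0.03  0.96 -0.68  1.61  0.74  0.89  0.68]
lid [0.6521 0.2335 0.0166] yaw 0.1253029710771849 err in rest frame [0.0002 0.0002]
```

View pics/c34r.png

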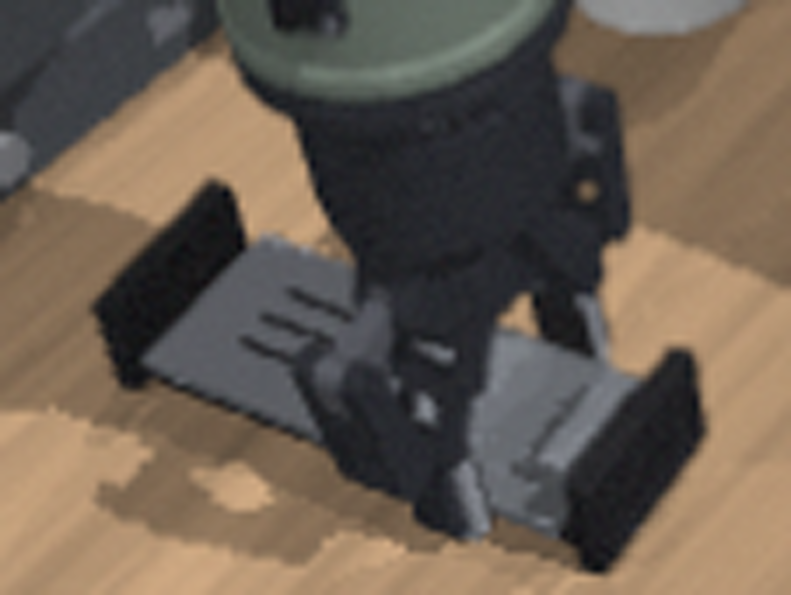

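Request:
drive_tool(
  series=[
    [50,0,0,0.0006,0],
  ],
)

```text
clock: 19.3
position: [0.607, 0.2274, 0.0003]
tool_rot: [-3.124, -0.029, -3.017]
force: [-1.2, -0.5, 1.5]
grip_width: 0.0626
```

```bash
python3 - <<'E'
from st import *
bot.grab_frame("side");rep(.126)
E
```

```text
t 19.35 p [6.071e-01 2.274e-01 5.000e-04] rpy [-3.1241 -0.0292 -3.0165] F [-0.9  -1.71  1.27] w 0.0624
 case-x 0.6309 case-y 0.1493 tool z tilt along casex,y -0.0293 -0.0175 q [-0.03  0.96 -0.69  1.61  0.74  0.89  0.68]
```

Request:
drive_tool(
  series=[
    [80,0,0,0,0],
    [92,0,0,0,0],
  ],
)

```text
clock: 19.55
position: [0.607, 0.2274, 0.0002]
tool_rot: [-3.124, -0.03, -3.016]
force: [-0.2, 0.2, 0.4]
grip_width: 0.0782
```

```bash
python3 ck.py 35 .0
```

```text
t 19.7 p [6.069e-01 2.273e-01 2.000e-04] rpy [-3.1239 -0.0297 -3.0165] F [ 0.48  0.55 -0.22] w 0.0783
 case-x 0.6307 case-y 0.1493 tool z tilt along casex,y -0.0297 -0.0176 q [-0.03  0.96 -0.68  1.61  0.74  0.89  0.68]
lid [0.6521 0.2333 0.0172] yaw 0.12511623494756297 err in rest frame [0.0001 0.    ]
```

View pics/c35r.png

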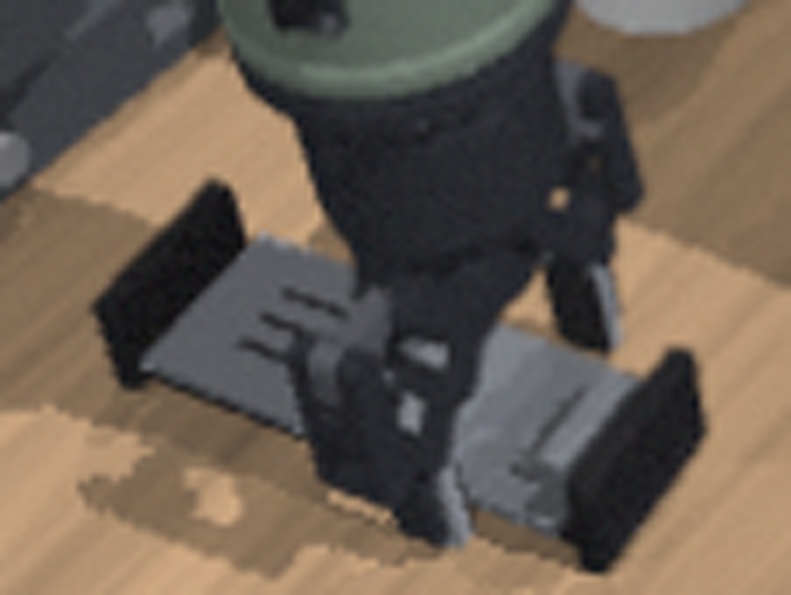

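Request:
drive_tool(
  series=[
    [97,0,0,0.02,0],
  ],
)

```text
clock: 19.85
position: [0.6056, 0.2268, 0.0187]
tool_rot: [-3.123, -0.033, -3.016]
force: [-0.2, 0.3, -0.4]
grip_width: 0.0827
```

```bash
python3 - <<'E'
from st import *
for i in range(2): bot.grab_frame("side");rep(.126)
E
```

```text
t 19.9 p [0.6075 0.228  0.0236] rpy [-3.1247 -0.0284 -3.0163] F [1.73 1.69 3.9 ] w 0.083
 case-x 0.6314 case-y 0.1498 tool z tilt along casex,y -0.0284 -0.0169 q [-0.02  0.93 -0.7   1.6   0.72  0.92  0.7 ]
t 19.95 p [0.608  0.2282 0.0232] rpy [-3.1251 -0.027  -3.0164] F [-0.3   0.26  0.87] w 0.0826
 case-x 0.6319 case-y 0.15 tool z tilt along casex,y -0.027 -0.0165 q [-0.02  0.93 -0.7   1.6   0.72  0.92  0.7 ]
```

Request:
drive_tool(
  series=[
    [97,-0.001,0,0.04,0],
    [97,0,0,0.045,0],
    [97,0,0,0.045,0],
    [97,0,0,0.045,0],
    [97,-0.02,-0.03,0.01,0],
    [97,-0.03,-0.04,0,0],
    [97,-0.03,-0.04,0,0],
    [97,-0.02,-0.04,0,0],
  ],
)

```text
clock: 20.75
position: [0.5021, 0.0808, 0.2229]
tool_rot: [-3.128, -0.021, -3.007]
force: [1.2, -1.5, -0.5]
grip_width: 0.0828
```

```bash
python3 - <<'E'
from ov3 import *
from st import rep
for i in range(2): bot.grab_frame("side")
rep(.126)
show3('pics/side36.png','pics/c36.png',lid=(.6521,.2333,.017,.126,0),off=(165,260),sz=(113,85))
im=bot.grab_frame('side');im2=bot.grab_frame('top')
cv2.imwrite('pics/full36.png',im[:,:,::-1]);cv2.imwrite('pics/top36.png',im2[:,:,::-1])
E
```

```text
t 20.85 p [0.5022 0.076  0.2227] rpy [-3.1248 -0.022  -3.0142] F [ 0.81 -0.48 -0.69] w 0.0828
 case-x 0.5078 case-y 0.0123 tool z tilt along casex,y -0.022 -0.0169 q [ 0.4   0.49 -0.91  1.86  0.46  1.04  0.99]
```

View pics/c36.png

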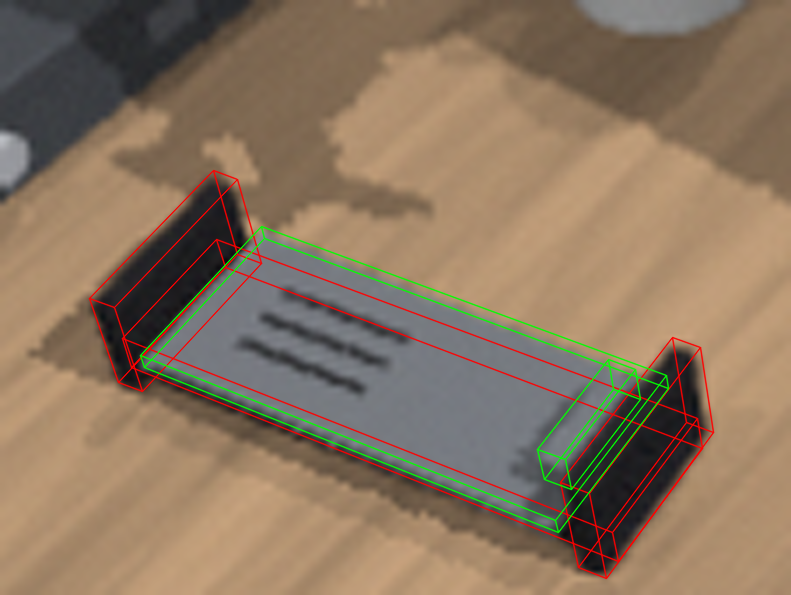

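View pics/full36.png

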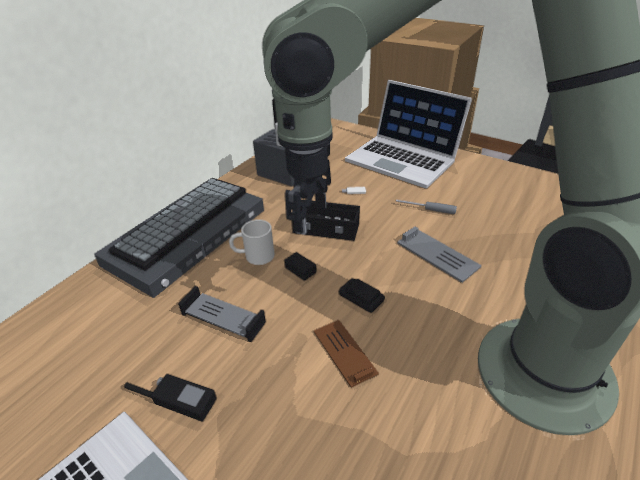

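View pics/top36.png

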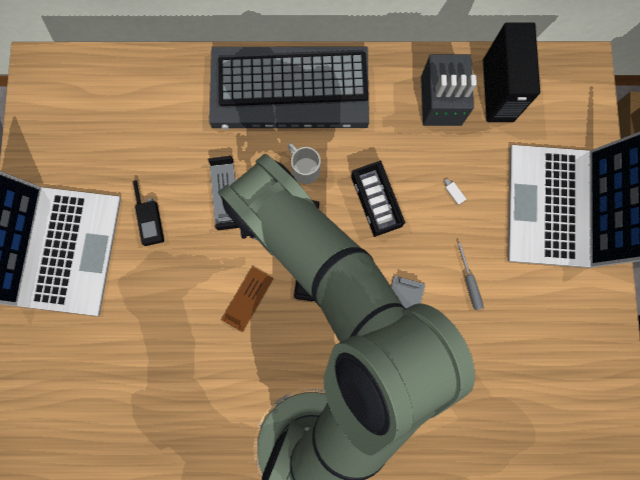

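```bash
python3 - <<'E'
from workcell import bot
import cv2,numpy as np
a=cv2.imread('pics/side0.png').astype(int);b=cv2.imread('pics/full36.png').astype(int)
for n,(x0,y0,x1,y1) in dict(mug=(228,218,278,268),adapter=(282,250,320,282),mouse=(335,275,388,314),radio=(120,370,220,422),driver=(390,195,460,216),stick=(340,182,370,197)).items():
    print(n,np.abs(a-b)[y0:y1,x0:x1].mean().round(1))
print(bot.job_done())
E
```

```text
mug 25.6
adapter 14.2
mouse 8.2
radio 2.8
driver 3.9
stick 18.6
the job is handed in; nothing more can be done
None
```

The lid now lies flat in the lid rest, between the raised ends, and the job is handed in at about 21 s of the 50 s allowed.

**What I did**
- **Opening:** I pinched the ridge at 20 N and lifted it about 7–8 mm. I drew the lid out about 62 mm and let go, and pictures taken after the release showed it resting on the lip by itself.
- **Taking it off:** I gripped the two long edges in front of the case, drew the lid out another 27 mm clear of the overhangs and lifted it off.
- **Laying it down:** I carried it to the rest and lowered it until it lay flat, with about 14 N of contact at most. Then I let go and moved the arm away.

**Last checks**
- The lid outline in the final side picture fits the expected flat pose to within about a pixel, with about 1 mm of centring error between the ends. The top picture showed the far part of it in place; the arm hid the rest.
- Everything else looks to be at its starting position in the side picture. In the top picture the arm hid the adapter, most of the mouse and most of the larger grey lid.
- The before/after pixel comparison did not confirm this for all of them: it was low for the radio, driver and mouse, but raised for the mug, stick and adapter. I put that down to moved shadows and the arm, but did not check further.

**What was not ideal**
- **Downward push:** Closing on the long edges pushed the lid down onto the lip with about 5–7 N and tipped its rear up by about 2 mm. I raised the gripper to relieve this before pulling.
- **Drooping:** The lid drooped about 0.05 rad in the fingers while carried, and levelled out when it touched down.
- **Camera offset:** The two cameras disagreed by about 4 mm sideways on the case and the rest. I used values in between, and the fits came out well.

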